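# Lay out a pedalboard in signal order

### The job

Lay out the guitarist's four effect pedals on the pedalboard in signal order: in one straight row along the middle of the board, starting beside the junction box, the tuner, then the volume pedal, then the overdrive, then the delay, which comes to stand beside the power supply. Space them evenly so that the same room for plugs (about 36 mm) is left between all neighbours from box to supply, each square to the board with its footswitch (the volume pedal's low heel end) towards the board's front edge. Set the pedals down without dropping them, and leave the screwdriver, tape and mug alone.

Things in the scene. Friction and masses are not known exactly. Their poses are not given: they have to be found in the camera images.
- tuner_mid (a point): Tuner: smallest, narrowest pedal, bare aluminium box 93 long (x) x 42 wide (y) x 31 mm high, dark display window on top of the far half, no knobs, one footswitch (13 mm tall) near the other end. Origin: its centre, half-way up. x: from the footswitch end to the far end, y left, z up. Jack sockets stand out 4 mm from both sides at x = +31, so grip the sides at the middle. 0.22 kg.
- volume_mid (a point): Volume pedal: aluminium base 130 long (x) x 64 wide (y) x 30 mm high under a sloping, unmoving foot treadle (56 wide, ribbed black rubber, top 53 mm up). Grip the base at the middle. Origin: centre of the base, half-way up it. x: from the low heel end to the high toe end, y left, z up. Jack sockets stand out 4 mm from both sides at x = +31. 0.55 kg.
- drive_mid (a point): Overdrive: bare aluminium box 112 long (x) x 60 wide (y) x 31 mm high, three small black knobs (14 mm tall) in a row at the far end, one footswitch (13 mm tall) near the other end. Origin: its centre, half-way up. x: from the footswitch end to the far end, y left, z up. Jack sockets stand out 4 mm from both sides at x = +31, so grip the sides at the middle. 0.30 kg.
- delay_mid (a point): Delay: bare aluminium box 122 long (x) x 66 wide (y) x 40 mm high, one large black knob (42 mm across, 13 tall) on the far half, one footswitch (13 mm tall) near the other end. Origin: its centre, half-way up. x: from the footswitch end to the far end, y left, z up. Jack sockets stand out 4 mm from both sides at x = +31, so grip the sides at the middle. 0.40 kg.
- board_front (a point): Pedalboard, fixed: three flat dark metal rails (35 mm wide, 17.5 apart) on end cheeks, 520 long x 140 mm deep, top 32 mm above the bench. This point: middle of its front edge (the long edge nearer the robot), at the height of its top. x: across the board from front to back (the middle line lies at x = 70), y: along the board to the left, z up.
- junction: Junction box, fixed at one end of the board (either end), on its middle line: aluminium box 80 (across the board) x 50 (along it) x 30 mm high, two steel jack sockets on top. Origin: centre of its underside, on the board's top; axes as the board's.
- supply: Power supply, fixed at the other end of the board, on its middle line: grey plastic box 124 (across the board) x 50 (along it) x 32 mm high, six small outlets on top. Origin: centre of its underside, on the board's top; axes as the board's. Junction box and supply are 462 mm apart centre to centre, so four pedals leave five gaps of 36 mm.
- screwdriver: Screwdriver lying loose on the bench, 200 mm long along its x axis, handle to -x. Bystander.
- tape: Loose roll of tape (bare cardboard look) lying flat, 96 mm across, 24 mm high. Origin: centre of its underside. Bystander.
- mug: Loose white coffee mug, 80 mm across, 92 mm high, handle at +y. Origin: centre of its underside. Bystander.
Things that resemble listed ones, but are neither listed nor needed, are in the scene too. Leave any green or pink look-alike of the part that bears drive_mid alone.

How it is judged:
By the outcome, as a careful person would: the job done as asked, in the order asked, and still so for the second after the job is handed in, with the robot touching nothing.
It also fails if it takes over 109 s, if anything falls off the work surface, if the arm or the gripper's body presses on something with over 40 N, if the wrist force passes 120 N, or if a joint passes its speed limit or range.

### The arm

A 6-joint arm with a two-finger parallel gripper is mounted at the origin on the work surface. World frame = base frame: x ahead of the robot, y to its left, z up, the work surface at z = 0. Lengths are in m, angles in rad, forces in N, time in s.
With the tool pointing down it reaches from about 0.225 to 0.725 m from the base axis. Payload 3.1 kg.
Tool frame: the origin (TCP) lies at the very end of the fingers, on their centre line; the grasp point (between the pads) lies 19 mm behind it (arm.tcp_to_grasp is the distance from the TCP to the grasp point, in m); z points along the fingers, y is the line along which they close (so a half turn about z gives the same grasp; the last joint's range is limited). The gripper opens to 85 mm and grips with 20 to 120 N. Pads are 22 mm wide; open, the fingers measure 114 mm over their backs; the gripper's body (76 mm by 85 mm) begins 54 mm behind the grasp point. The pads swing forward as they close: fully open they stand 13 mm farther back than shut.
Start: joints at [1.18, 0.048, 0.099, 1.622, 0, 1.443], TCP at [0.136, 0.507, 0.209] pointing down, gripper open.
Joint ranges: [-2.91, 2.91], [-0.99, 1.94], [-1.21, 1.42], [-2.12, 2.29], [-1.49, 1.47], [-3.14, 3.14]. Speed limits (rad/s): [2.79, 2.79, 3.14, 3.14, 3.14, 3.14].

### API

Orientations are given as a rotation vector (axis times angle).
In Python, from workcell import arm gives the robot as it stands.
- The arm moves only by the tool carry_out, never from a script. Its argument "series" is one flat list of numbers, 7 for each row, row after row: the shift along the world's x, y, z in mm, then the turn, a rotation vector about the world's x, y, z in rad, then the opening, from 0 (shut) to 1 (fully open). In form: [x, y, z, rx, ry, rz, jaw, x, y, z, rx, ry, rz, jaw, ...]. A call has 1 to 20 rows; each row shifts and turns the commanded pose from where the row before left it; what a row does not reach is not made up. A row lasts 1/12 s, in which the tool goes at most 41.7 mm and 7.16 degrees, less where a joint would pass 70% of its speed; a pose out of reach is approached as far as the arm can. A call with a gripper value outside its range is refused whole. The fingers move at their own pace and stop on an object; "grip_force" is the grip in N (left out, the last holds). Time passes only in rows, so rows that do not move let the fingers close. It gives the time, the measured TCP pose, the force, the opening and the grip force at its end, in the units of the state.
- arm.get_state(): the state, without advancing time (a new reading comes with each control period).
- arm.camera(name): name is "scene" or "top" or "wrist"; returns the picture (420x560x3 uint8, red, green, blue); there is no depth.
- arm.camera_model(name): a dict with "fov_y" (degrees; the focal length in pixels is half the picture's height over the tangent of half this angle, whatever the lens; pixels are square), "cx", "cy" (the principal point, pixels), "k1" (the pictures are not rectified: a ray, as slopes to the right and down, at radius r is drawn at 1 + k1 r^2 times it, then the intrinsics apply), "T" (4x4, takes a point from camera to world coordinates). Camera axes: x right, y down, z forward; pixel columns grow to the right and rows downward; lengths in m; the calibration is good to about 2 mm. A picture is of the moment at which its call begins: read the wrist's pose just before it. camera_model takes no time and is no camera call; for the wrist camera it gives the pose at the moment of the call.
- arm.hand_in(): hands the job in; it is judged then, once.
Trained networks look in the newest picture that a camera, given by its name, has taken for a name from the list of things; names that differ only in an ending like _2 or _b are one class to them, and where a whole thing is asked for, a point or a joint stands for the part that bears it (a point fixed in the world has none). Each returns a list of dicts, best first, with "p" (0 to 1); they miss things now and then, are a little off and sometimes report something else, mostly with a low value. They report only what shows in the picture. A call takes as long as a camera call. They do not tell look-alikes from the thing itself.
- arm.regions_of(camera, label): "region" (420x560 bool, what is visible of it) and "at" ([column, row] in pixels, amid what is visible of it).
The state is a dict: "time_s": time; "joints": joint angles; "dq": joint speeds; "tau": joint torques, N m; "position": TCP position; "ee_rot": TCP orientation; "contact_force": force on the tool from outside, world axes, zero at the start; "moment": the same for the moment, N m; "gripper_width": finger opening in m; "grip_force": force on a finger pad.
Only numpy, scipy, OpenCV 4.12 (cv2) and the standard library are available. Lean on these libraries where they do the work, as an engineer would, in place of code of your own. Each camera call takes 0.05 s, during which the arm holds its last target. There are 200 camera calls.

## Working session

There is one attempt and no reset: what is moved stays moved. The work goes in short steps, Python scripts to look and compute and a tool call to move; the robot and the scene stay as the last step left them, time stands still between calls to the robot, and variables do not carry over. Pictures are saved under pics/ and viewed, at most 14 in all, crops included, and the job is handed in when it is done.

Besides the shell and the picture viewer there is one more tool, called after ">>>" by a JSON object that holds its "method" and its "body", one argument or row to a line. carry_out: Moves the arm, as the interface text tells. Its arguments: {"type":"object","properties":{"series":{"type":"array"},"grip_force":{"type":"number"}},"required":["series"]}

```bash
mkdir -p pics; cat > h.py <<'E'
import numpy as np, cv2
from workcell import arm
def ray(m,px):
    f=210/np.tan(np.radians(m['fov_y'])/2)
    d=(np.atleast_2d(px).astype(float)-[m['cx'],m['cy']])/f
    u=d.copy()
    for _ in range(20): u=d/(1+m['k1']*(u**2).sum(1,keepdims=True))
    T=np.array(m['T']); v=np.c_[u,np.ones(len(u))]@T[:3,:3].T
    return T[:3,3],v
def hit(m,px,z):
    o,v=ray(m,px); return o+v*((z-o[2])/v[:,2:])
def proj(m,P):
    T=np.array(m['T']); f=210/np.tan(np.radians(m['fov_y'])/2)
    c=(np.atleast_2d(P)-T[:3,3])@T[:3,:3]; s=c[:,:2]/c[:,2:]
    return s*(1+m['k1']*(s**2).sum(1,keepdims=True))*f+[m['cx'],m['cy']]
def snap(n,f):
    im=arm.camera(n); cv2.imwrite('pics/'+f,im[:,:,::-1]); return im
E
python3 - <<'E'
from h import *
for n in('top','scene'):
    snap(n,n+'0.png'); m=arm.camera_model(n); print(n,m['fov_y'],m['k1'],np.round(m['T'],3).tolist())
    for l in ['tuner_mid','volume_mid','drive_mid','delay_mid','junction','supply','screwdriver','tape','mug']:
        for r in arm.regions_of(n,l):
            ys,xs=np.nonzero(r['region']); q=cv2.minAreaRect(np.c_[xs,ys].astype(np.float32))
            print(n,l,round(r['p'],2),np.round(r['at']),len(xs),np.round(hit(m,r['at'],.03)[0],3),np.round(q[1]),round(q[2]))
s=arm.get_state();print(s['position'],s['ee_rot'],s['time_s'],s['gripper_width'])
E
```

```text
top 47.206372039383446 -0.14774418793152375 [[-0.012, -0.992, 0.127, 0.362], [-1.0, 0.012, 0.002, -0.089], [-0.003, -0.127, -0.992, 1.405], [0.0, 0.0, 0.0, 1.0]]
top tuner_mid 0.75 [351. 238.] 429 [ 0.443 -0.288  0.03 ] [14. 32.] 15
top volume_mid 0.96 [153. 242.] 1122 [0.438 0.284 0.03 ] [47. 25.] 80
top volume_mid 0.38 [256. 163.] 5404 [ 0.665 -0.016  0.03 ] [ 47. 176.] 90
top drive_mid 0.89 [451. 191.] 819 [ 0.575 -0.592  0.03 ] [23. 39.] 32
top drive_mid 0.8 [291. 240.] 827 [ 0.44  -0.116  0.03 ] [23. 40.] 15
top drive_mid 0.73 [455. 239.] 879 [ 0.434 -0.594  0.03 ] [40. 24.] 9
top drive_mid 0.2 [108. 166.] 922 [0.666 0.427 0.03 ] [32. 38.] 90
top delay_mid 0.91 [223. 234.] 1033 [0.459 0.079 0.03 ] [43. 26.] 73
top junction 0.83 [182. 158.] 542 [0.685 0.2   0.03 ] [29. 20.] 90
top supply 0.85 [341. 159.] 751 [ 0.675 -0.266  0.03 ] [45. 16.] 90
top screwdriver 0.67 [399. 192.] 302 [ 0.577 -0.432  0.03 ] [ 9. 64.] 3
top tape 0.75 [ 95. 218.] 311 [0.51  0.459 0.03 ] [30. 30.] 90
top tape 0.57 [107. 167.] 834 [0.663 0.429 0.03 ] [38. 27.] 27
top mug 0.79 [106. 167.] 850 [0.661 0.43  
[... 502 characters left out ...]
.] 797 [ 0.599 -0.593  0.03 ] [23. 41.] 50
scene delay_mid 0.92 [325. 194.] 746 [0.459 0.085 0.03 ] [37. 23.] 59
scene junction 0.96 [373. 237.] 438 [0.659 0.208 0.03 ] [24. 20.] 90
scene supply 0.93 [221. 242.] 675 [ 0.658 -0.262  0.03 ] [18. 39.] 4
scene supply 0.68 [328. 196.] 713 [0.468 0.095 0.03 ] [36. 23.] 58
scene supply 0.52 [267. 196.] 503 [ 0.462 -0.115  0.03 ] [19. 29.] 11
scene screwdriver 0.75 [172. 233.] 261 [ 0.614 -0.417  0.03 ] [ 9. 52.] 18
scene tape 0.61 [428. 200.] 295 [0.502 0.436 0.03 ] [28. 21.] 14
scene mug 0.95 [439. 229.] 1059 [0.636 0.428 0.03 ] [38. 39.] 63
[0.13638617 0.5069607  0.20922918] [-4.11599260e-01 -3.11450789e+00  2.96593758e-05] 1.0 0.0854354319810718
```

View pics/top0.png

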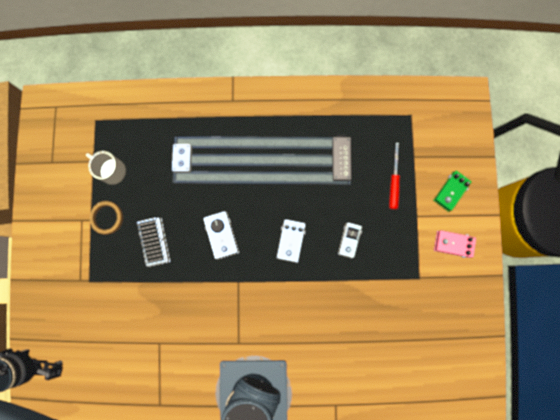

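View pics/scene0.png

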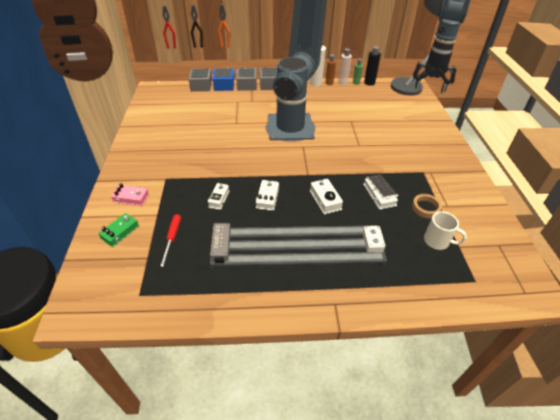

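The top view shows the junction box on the left at (182,158) and the supply on the right at (341,159). The bench row, left to right, is volume (153,242), delay (221,235), aluminium overdrive (291,240) and tuner (351,240). The overdrive candidates are green (453,190), pink (455,243) and bare aluminium (291,240). The aluminium one fits the description. I'll confirm it close up with the wrist camera, starting over the volume and delay.

>>> {"method": "carry_out", "body": {
  "series": [21,-17,6,0,0,0.019,1,21,-17,6,0,0,0.019,1,21,-17,6,0,0,0.019,1,21,-17,6,0,0,0.019,1,21,-17,6,0,0,0.019,1,21,-17,6,0,0,0.019,1,21,-17,6,0,0,0.019,1,21,-17,6,0,0,0.019,1,21,-17,6,0,0,0.019,1,21,-17,6,0,0,0.019,1,21,-17,6,0,0,0.019,1,21,-17,6,0,0,0.019,1,21,-17,6,0,0,0.019,1,0,-30,0,0,0,0.019,1,0,-30,0,0,0,0,1,0,-30,0,0,0,0,1,0,0,0,0,0,0,1,0,0,0,0,0,0,1]
}}

```text
time_s: 2.5
position: [0.4097, 0.195, 0.2876]
ee_rot: [-0.0, 3.141, 0.001]
contact_force: [-0.5, 0.6, 0.5]
gripper_width: 0.0852
grip_force: 0.0
```

```bash
python3 - <<'E'
from h import *
m=arm.camera_model('wrist');snap('wrist','w1.png')
s=arm.get_state();print(s['position'],s['ee_rot'],s['time_s'],s['contact_force'])
print(m['fov_y'],m['k1'],np.round(m['T'],3).tolist()); print(hit(m,[[0,0],[560,0],[560,420],[0,420]],.03))
E
```

```text
[0.40960389 0.1958169  0.28744103] [-2.75586852e-03  3.14096183e+00  1.21987449e-03] 2.55 [ 0.24369343  0.1253373  -0.6274687 ]
63.02494415180731 -0.07021426830959374 [[0.0, 0.947, 0.32, 0.326], [1.0, -0.001, 0.001, 0.196], [0.001, 0.32, -0.947, 0.452], [0.0, 0.0, 0.0, 1.0]]
[[ 0.21410155 -0.12146781  0.03      ]
 [ 0.21276606  0.53009789  0.03      ]
 [ 0.88645124  0.72863884  0.03      ]
 [ 0.88093278 -0.30904901  0.03      ]]
```

View pics/w1.png

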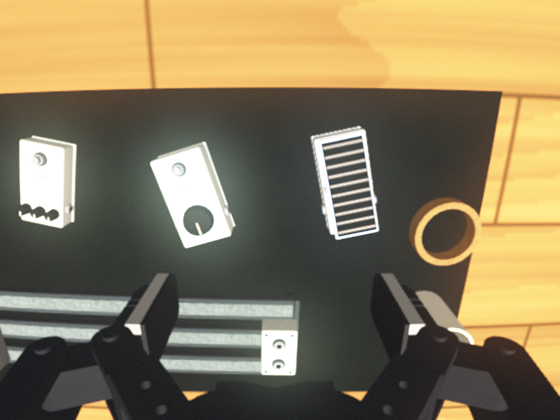

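The wrist view shows, left to right, the aluminium overdrive (47,182), delay (193,195), volume pedal (347,183), tape and the junction box (279,348). The delay and overdrive footswitches point towards the robot. Next I'll look at the right half.

>>> {"method": "carry_out", "body": {
  "series": [0,-34,0,0,0,0,1,0,-34,0,0,0,0,1,0,-34,0,0,0,0,1,0,-34,0,0,0,0,1,0,-34,0,0,0,0,1,0,-34,0,0,0,0,1,0,-34,0,0,0,0,1,0,-34,0,0,0,0,1,0,-34,0,0,0,0,1,0,-34,0,0,0,0,1,0,0,0,0,0,0,1,0,0,0,0,0,0,1]
}}

```text
time_s: 3.55
position: [0.4098, -0.1445, 0.2867]
ee_rot: [0.002, -3.141, -0.002]
contact_force: [0.2, 0.1, -0.3]
gripper_width: 0.0852
grip_force: 0.0
```

```bash
python3 - <<'E'
from h import *
import pickle
m=arm.camera_model('wrist');im=snap('wrist','w2.png');pickle.dump(m,open('w2.pkl','wb'))
a=cv2.imread('pics/w1.png')[110:260,290:400]; b=im[:,:,::-1]
a=cv2.resize(a,None,fx=4,fy=4,interpolation=cv2.INTER_CUBIC)[:600]
cv2.imwrite('pics/c1.png',a)
print(np.round(m['T'],4).tolist())
E
```

```text
[[-0.0008, 0.948, 0.3184, 0.3263], [1.0, 0.0002, 0.0021, -0.1436], [0.0019, 0.3184, -0.948, 0.451], [0.0, 0.0, 0.0, 1.0]]
```

View pics/c1.png

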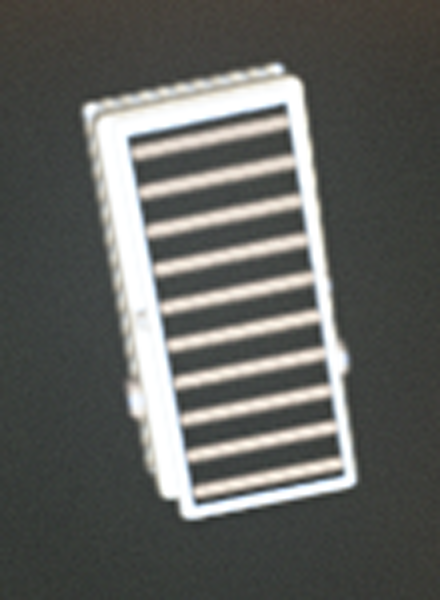

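View pics/w2.png

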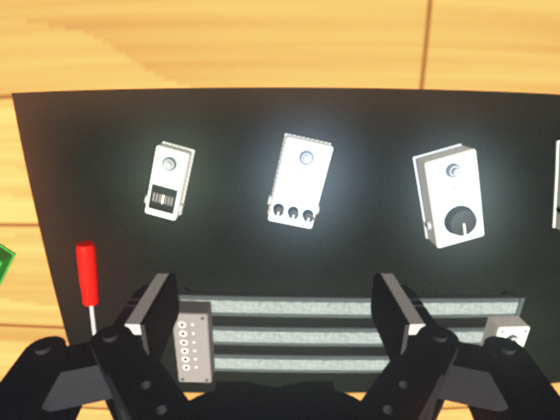

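The crop shows the volume pedal's low heel end at the top, towards the robot, with its sockets and overhanging toe at the far end. In w2 the tuner is at (169,180) with its footswitch near the robot, and the aluminium overdrive is at (300,180) with three knobs and one footswitch. That confirms it as the one meant, with the green look-alike only at the left edge. The delay is at (449,195). Now I'll fit poses from the silhouettes.

```bash
cat > fit.py <<'E'
from h import *
from scipy.optimize import minimize
def bx(l,w,z0,z1,c=0): return [(c+sx*l/2,sy*w/2,z) for sx in(1,-1) for sy in(1,-1) for z in(z0,z1)]
def ped(l,w,h): return bx(l,w,0,h)+[(31+s,t*(w/2+4),12+u) for s in(-5,5) for t in(1,-1) for u in(-4,6)]
S={'tuner':ped(93,42,31),'drive':ped(112,60,31),'delay':ped(122,66,40),
 'volume':ped(130,64,30)+[(-60,28,33),(-60,-28,33),(63,28,53),(63,-28,53)],
 'junction':bx(80,50,0,30),'supply':bx(124,50,0,32)}
def fit(m,im,name,g,z=0,thr=95,ROI=45,verbose=True):
    P=np.array(S[name])/1000.
    c=proj(m,[[g[0],g[1],z+.02]])[0].astype(int)
    gray=cv2.cvtColor(im,cv2.COLOR_RGB2GRAY)
    b=(gray>thr).astype(np.uint8)
    n,L,st,ce=cv2.connectedComponentsWithStats(b,connectivity=4)
    cand=[i for i in range(1,n) if st[i,4]>20 and np.hypot(*(ce[i]-c))<ROI*.9]
    ys,xs=np.nonzero(np.isin(L,[max(cand,key=lambda i:st[i,4])]))
    k=8;H=cv2.convexHull(np.c_[xs,ys].astype(np.float32))
    o=H.reshape(-1,2).min(0)-15; sz=((np.ptp(H.reshape(-1,2),axis=0)+30)*k).astype(int)
    def mask(h):
        M=np.zeros((sz[1],sz[0]),np.uint8); cv2.fillConvexPoly(M,((h.reshape(-1,2)-o+.5)*k).astype(np.int32),1); return M
    A=mask(H)
    def hull(p):
        ca,sa=np.cos(p[2]),np.sin(p[2]); Q=P@np.array([[ca,sa,0],[-sa,ca,0],[0,0,1]])+[p[0],p[1],z]
        return cv2.convexHull(proj(m,Q).astype(np.float32))
    def cost(q):
        B=mask(hull([q[0]/100,q[1]/100,q[2]])); return (A^B).sum()/A.sum()
    best=min((minimize(cost,[g[0]*100,g[1]*100,y],method='Nelder-Mead',options=dict(initial_simplex=[[g[0]*100,g[1]*100,y],[g[0]*100+1,g[1]*100,y],[g[0]*100,g[1]*100+1,y],[g[0]*100,g[1]*100,y+.15]],xatol=1e-3,fatol=1e-4)) for y in (g[2],g[2]+.1,g[2]-.1)),key=lambda r:r.fun)
    p=best.x/[100,100,1]
    print(name,np.round(p,4),'err',round(best.fun,3))
    return p
E
python3 - <<'E'
from fit import *
import pickle
from scipy.spatial.transform import Rotation as R
m2=pickle.load(open('w2.pkl','rb')); i2=cv2.imread('pics/w2.png')[:,:,::-1].copy()
m1=dict(m2); m1['T']=np.array([[0,.9474,.32,.326],[1,-.001,.001,.196],[.001,.32,-.9474,.452],[0,0,0,1]])
i1=cv2.imread('pics/w1.png')[:,:,::-1].copy()
mt=arm.camera_model('top'); it=cv2.imread('pics/top0.png')[:,:,::-1].copy()
G={'tuner':(.44,-.288,-.2),'drive':(.44,-.116,-.2),'delay':(.455,.079,.3),'volume':(.44,.284,.15)}
for n,m,im,names in(('w2',m2,i2,['tuner','drive','delay']),('w1',m1,i1,['drive','delay','volume']),('top',mt,it,list(G))):
    print(n)
    for a in names: fit(m,im,a,G[a],ROI=45 if n!='top' else 20)
    for a,g in(('junction',(.672,.2,0)),('supply',(.672,-.262,0))):
        if (n,a) in(('w1','junction'),('w2','supply'),('top','junction'),('top','supply')):
            try: fit(m,im,a,g,z=.032,thr=95 if a=='supply' else 120,ROI=45 if n!='top' else 20)
            except Exception as e: print(a,e)
E
```

```text
w2
tuner [ 0.4348 -0.281  -0.2956] err 0.057
drive [ 0.4319 -0.1069 -0.3945] err 0.397
delay [0.4544 0.091  0.2646] err 0.176
supply max() iterable argument is empty
w1
drive [ 0.4363 -0.1104 -0.2182] err 0.092
delay [0.4527 0.0915 0.3087] err 0.288
volume [0.436  0.2883 0.2194] err 0.034
junction [ 0.64    0.1253 -1.3871] err 0.73
top
tuner [ 0.4375 -0.2863 -0.2735] err 0.072
drive [ 0.439  -0.1158 -0.2117] err 0.085
delay [0.4562 0.0862 0.3091] err 0.065
volume [0.4398 0.2854 0.2247] err 0.063
junction max() iterable argument is empty
supply max() iterable argument is empty
```

>>> {"method": "carry_out", "body": {
  "series": [24,19,0,0,0,0,1,24,19,0,0,0,0,1,24,19,0,0,0,0,1,24,19,0,0,0,0,1,24,19,0,0,0,0,1,24,19,0,0,0,0,1,0,0,0,0,0,0,1,0,0,0,0,0,0,1,0,0,0,0,0,0,1]
}}

```text
time_s: 4.35
position: [0.553, -0.0284, 0.2873]
ee_rot: [0.01, -3.141, 0.0]
contact_force: [0.1, -0.3, -1.0]
gripper_width: 0.0854
grip_force: 0.0
```

```bash
python3 - <<'E'
from fit import *
import pickle
m=arm.camera_model('wrist');im=snap('wrist','w3.png');pickle.dump(m,open('w3.pkl','wb'))
print(np.round(proj(m,[[.672,.2,.062],[.672,-.262,.064]])),arm.get_state()['position'])
m2=pickle.load(open('w2.pkl','rb')); i2=cv2.imread('pics/w2.png')[:,:,::-1].copy()
for t in(120,150,175):
    fit(m2,i2,'drive',(.435,-.112,-.2),thr=t);fit(m2,i2,'delay',(.455,.09,.3),thr=t);fit(m2,i2,'tuner',(.435,-.283,-.28),thr=t)
E
```

```text
[[449. 261.]
 [ 91. 260.]] [ 0.55283989 -0.02909166  0.2876873 ]
drive [ 0.4354 -0.1113 -0.2084] err 0.064
delay [0.4546 0.0907 0.2912] err 0.02
tuner [ 0.4354 -0.2817 -0.3005] err 0.036
drive [ 0.4358 -0.1113 -0.2025] err 0.028
delay [0.4544 0.0909 0.295 ] err 0.012
tuner [ 0.4354 -0.2822 -0.3026] err 0.021
drive [ 0.4363 -0.1109 -0.1948] err 0.018
delay [0.4605 0.098  0.3608] err 0.261
tuner [ 0.4354 -0.2822 -0.314 ] err 0.023
```

View pics/w3.png

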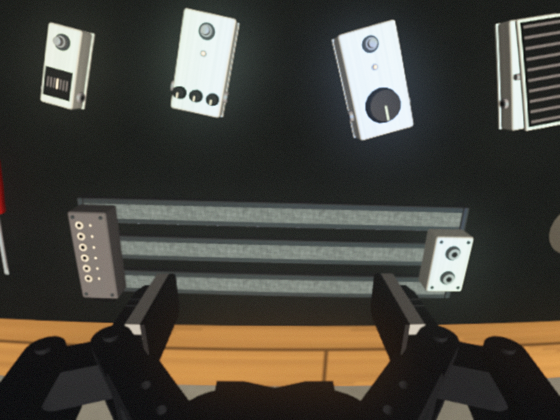

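The whole board shows, with the supply at (97,252), the junction box at (448,260) and the front rail running (80,200)–(467,208), slightly rotated. I'll fit the fixtures.

```bash
python3 - <<'E'
from fit import *
import pickle
m=pickle.load(open('w3.pkl','rb'));im=cv2.imread('pics/w3.png')[:,:,::-1].copy()
print(np.round(m['T'],4).tolist())
for t in(130,150,170): 
  try: fit(m,im,'junction',(.672,.2,0),z=.032,thr=t)
  except Exception as e: print(e)
for a,g in(('tuner',(.435,-.282,-.3)),('drive',(.436,-.111,-.2)),('delay',(.4545,.091,.29))): fit(m,im,a,g,thr=150)
print(hit(m,[[80,200],[467,208]],.032))
mk=np.zeros((420,560),np.uint8)
hsv=cv2.cvtColor(im,cv2.COLOR_RGB2HSV); 
a=cv2.resize(im[190:305,55:135],None,fx=5,fy=5,interpolation=cv2.INTER_CUBIC); b=cv2.resize(im[190:305,415:490],None,fx=5,fy=5,interpolation=cv2.INTER_CUBIC)
cv2.imwrite('pics/c2.png',np.hstack([a,b])[:,:,::-1])
E
```

```text
[[-0.0058, 0.948, 0.3183, 0.4696], [1.0, 0.0052, 0.0026, -0.0277], [0.0008, 0.3184, -0.948, 0.4516], [0.0, 0.0, 0.0, 1.0]]
junction [ 0.6858  0.199  -0.263 ] err 0.213
junction [0.6875 0.2087 0.1887] err 0.474
junction [0.6869 0.2091 0.2146] err 0.494
tuner [ 0.4359 -0.2818 -0.3108] err 0.385
drive [ 0.4369 -0.1127 -0.2062] err 0.06
delay [0.4553 0.0906 0.2882] err 0.144
[[ 0.60133643 -0.2819142   0.032     ]
 [ 0.60961946  0.228499    0.032     ]]
```

View pics/c2.png

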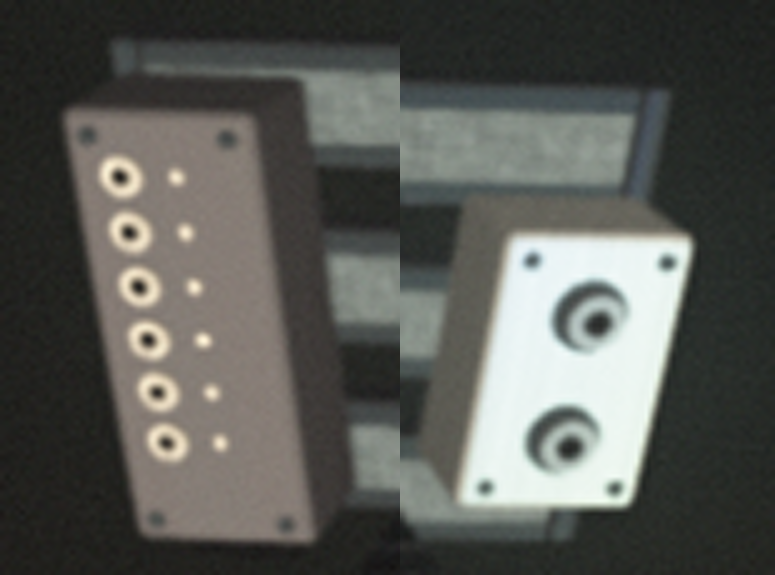

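```bash
python3 - <<'E'
from fit import *
import pickle
m=pickle.load(open('w3.pkl','rb'))
for n,c,o,z in(('supply',[(65,112),(256,115),(316,542),(138,537)],(55,190),.064),('junc',[(106,236),(292,240),(234,506),(58,503)],(415,190),.062)):
    p=hit(m,np.array(c)/5.-.4+o,z)[:,:2]
    print(n,np.round(p,4).tolist(),'c',p.mean(0),'sides',np.linalg.norm(p-np.roll(p,1,0),axis=1),'yaw',np.degrees(np.arctan2(*(p[[2,3]].mean(0)-p[[0,1]].mean(0))[::-1])))
    exec(n+'=p.mean(0)')
d=junc-supply;print(np.linalg.norm(d),'yaw',np.degrees(np.arctan2(-d[0],d[1])))
u=d/np.linalg.norm(d);mid=(junc+supply)/2
for n,s in(('tuner',149),('volume',60),('drive',-38),('delay',-137)): print(n,mid+u*s/1000)
E
```

```text
supply [[0.6068, -0.2814], [0.6073, -0.2325], [0.7286, -0.2357], [0.7285, -0.2854]] c [ 0.66779069 -0.25871982] sides [0.12168566 0.04891585 0.12134339 0.04973057] yaw -1.7043121622183377
junc [[0.638, 0.1765], [0.6392, 0.2259], [0.7171, 0.2257], [0.7154, 0.1764]] c [0.67744558 0.20112247] sides [0.07743479 0.04934772 0.07793585 0.04936446] yaw -0.09075320415232915
0.45994363954725875 yaw -1.2028108764177896
tuner [0.67574587 0.12016849]
volume [0.67387762 0.03118811]
drive [ 0.67182046 -0.0667903 ]
delay [ 0.66974231 -0.16576849]
```

>>> {"method": "carry_out", "body": {
  "series": [-11.7,-25.3,-14,0,0,-0.0295,1,-11.7,-25.3,-14,0,0,-0.0295,1,-11.7,-25.3,-14,0,0,-0.0295,1,-11.7,-25.3,-14,0,0,-0.0295,1,-11.7,-25.3,-14,0,0,-0.0295,1,-11.7,-25.3,-14,0,0,-0.0295,1,-11.7,-25.3,-14,0,0,-0.0295,1,-11.7,-25.3,-14,0,0,-0.0295,1,-11.7,-25.3,-14,0,0,-0.0295,1,-11.7,-25.3,-14,0,0,-0.0295,1,0,0,-30,0,0,0,1,0,0,-30,0,0,0,1,0,0,-20,0,0,0,1,0,0,-10,0,0,0,1,0,0,0,0,0,0,1,0,0,0,0,0,0,1],
  "grip_force": 50
}}

```text
time_s: 5.73
position: [0.4361, -0.2831, 0.058]
ee_rot: [0.457, 3.108, -0.001]
contact_force: [0.5, -0.7, -0.7]
gripper_width: 0.0853
grip_force: 0.0
```

```bash
python3 - <<'E'
from fit import *
m=arm.camera_model('wrist');snap('wrist','w4.png')
s=arm.get_state();print(s['position'],s['ee_rot'],s['contact_force'],s['time_s'])
E
```

```text
[ 0.43700131 -0.28368949  0.05904065] [ 4.56710526e-01  3.10587221e+00 -2.35815959e-03] [-0.42469434 -0.92173605  0.82970837] 5.7833
```

View pics/w4.png

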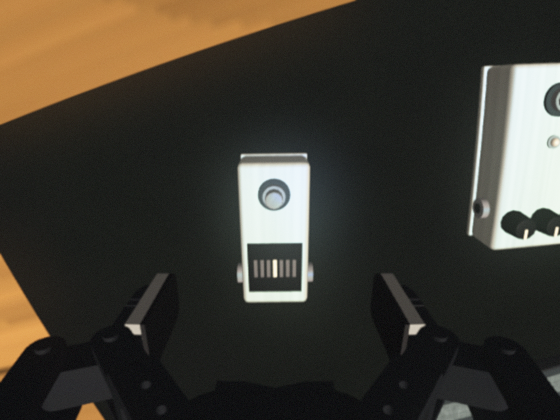

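The tuner is centred between the fingers at (274,230), square to them, with the footswitch towards the robot. Descending and gripping.

>>> {"method": "carry_out", "body": {
  "series": [-1,1,-20,0,0,-0.008,1,0,0,-20,0,0,0,1,0,0,-14,0,0,0,1,0,0,-4,0,0,0,1,0,0,0,0,0,0,1,0,0,0,0,0,0,0,0,0,0,0,0,0,0,0,0,0,0,0,0,0,0,0,0,0,0,0,0,0,0,0,0,0,0,0,0,0,0,0,0,0,0,0,0,0,0,0,0,0],
  "grip_force": 50
}}

```text
time_s: 6.78
position: [0.4366, -0.2831, 0.001]
ee_rot: [0.469, 3.103, -0.003]
contact_force: [-0.0, -0.7, 5.5]
gripper_width: 0.0405
grip_force: 51.3
```

>>> {"method": "carry_out", "body": {
  "series": [0,0,20,0,0,0,0,0,0,30,0,0,0,0,0,0,35,0,0,0,0,0,0,30,0,0,0,0,12,22,5,0,0,0.0204,0,17.5,29.3,0,0,0,0.0204,0,17.5,29.3,0,0,0,0.0204,0,17.5,29.3,0,0,0,0.0204,0,17.5,29.3,0,0,0,0.0204,0,17.5,29.3,0,0,0,0.0204,0,17.5,29.3,0,0,0,0.0204,0,17.5,29.3,0,0,0,0.0204,0,17.5,29.3,0,0,0,0.0204,0,17.5,29.3,0,0,0,0.0204,0,17.5,29.3,0,0,0,0.0204,0,17.5,29.3,0,0,0,0.0204,0,17.5,29.3,0,0,0,0.0204,0,17.5,29.3,0,0,0,0.0204,0,0,0,0,0,0,0,0,0,0,0,0,0,0,0]
}}

```text
time_s: 8.45
position: [0.6742, 0.1228, 0.1163]
ee_rot: [-0.017, -3.137, 0.001]
contact_force: [-0.7, -0.9, -2.1]
gripper_width: 0.0403
grip_force: 51.3
```

>>> {"method": "carry_out", "body": {
  "series": [1.5,-1,-20,0,0,-0.004,0,1.5,-1.5,-25,0,0,-0.003,0,0,0,-20,0,0,0,0,0,0,-8,0,0,0,0,0,0,0,0,0,0,0,0,0,0,0,0,0,0]
}}

```text
time_s: 8.95
position: [0.6771, 0.1175, 0.0459]
ee_rot: [-0.035, -3.14, 0.0]
contact_force: [0.1, 1.1, -2.6]
gripper_width: 0.04
grip_force: 51.3
```

```bash
python3 - <<'E'
from fit import *
m=arm.camera_model('wrist');im=snap('wrist','w5.png')
s=arm.get_state();print(s['position'],s['ee_rot'],s['contact_force'],s['time_s'])
fit(m,im,'tuner',(.676,.12,-.02),z=s['position'][2]-.001,thr=150)
fit(m,im,'junction',(.677,.201,-.02),z=.032,thr=130)
E
```

```text
[0.6782977  0.11780711 0.04748825] [3.45348514e-02 3.14004018e+00 1.29973901e-05] [ 0.19816517 -0.67623068 -1.66747068] 9.0
tuner [ 0.685   0.1191 -0.0262] err 0.112
junction [0.6854 0.2066 0.1469] err 0.323
```

View pics/w5.png

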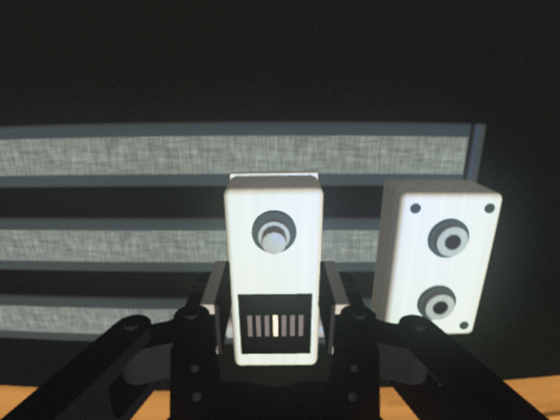

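```bash
python3 - <<'E'
from fit import *
m=arm.camera_model('wrist')
s=arm.get_state();z=s['position'][2]-.001+.031
t=hit(m,[(225.5,190),(323,190),(317.5,366),(236.5,366)],z)[:,:2];print(t,t.mean(0),np.diff(t,axis=0))
j=hit(m,[(415,208),(489,209),(463,325)],.062)[:,:2];print(j,(j[0]+j[2])/2)
e=hit(m,[(30,125),(470,124)],.032)[:,:2];print(e)
E
```

```text
[[0.63186527 0.10014659]
 [0.6327619  0.13983767]
 [0.72398865 0.13956703]
 [0.72302371 0.09907051]] [0.67790988 0.11965545] [[ 0.00089663  0.03969108]
 [ 0.09122676 -0.00027065]
 [-0.00096494 -0.04049652]]
[[0.64679805 0.18546759]
 [0.64812969 0.22192658]
 [0.71450283 0.22036029]] [0.68065044 0.20291394]
[[ 0.60582607 -0.00966637]
 [ 0.61119544  0.22342577]]
```

The tuner is held square, with its top at (274,278), beside the junction box at (440,260), and the gap is about 37 mm. Lowering with a 1 mm correction.

>>> {"method": "carry_out", "body": {
  "series": [1,1,-5,0,0,0,0,0,0,-4,0,0,0,0,0,0,-3,0,0,0,0,0,0,-1,0,0,0,0,0,0,0,0,0,0,0,0,0,0,0,0,0,0]
}}

```text
time_s: 9.5
position: [0.6789, 0.1194, 0.0333]
ee_rot: [0.033, 3.141, -0.0]
contact_force: [0.4, -0.0, -2.3]
gripper_width: 0.0402
grip_force: 51.3
```

>>> {"method": "carry_out", "body": {
  "series": [0,0,-1,0,0,0,0,0,0,0,0,0,0,0,0,0,-1,0,0,0,0,0,0,0,0,0,0,0]
}}

```text
time_s: 9.83
position: [0.6791, 0.1194, 0.0331]
ee_rot: [0.033, 3.14, 0.0]
contact_force: [-3.1, -0.2, 4.1]
gripper_width: 0.04
grip_force: 52.1
```

>>> {"method": "carry_out", "body": {
  "series": [0,0,0,0,0,0,0.7,0,0,0,0,0,0,0.7,0,0,0,0,0,0,0.7,0,0,0,0,0,0,0.7,0,0,15,0,0,0,0.7,0,0,25,0,0,0,0.7,0,0,30,0,0,0,0.7,0,0,30,0,0,0,0.7,0,0,0,0,0,0,1,0,0,0,0,0,0,1]
}}

```text
time_s: 10.67
position: [0.6812, 0.1195, 0.1348]
ee_rot: [0.033, 3.135, 0.001]
contact_force: [-0.5, 0.0, -0.1]
gripper_width: 0.0811
grip_force: 0.0
```

```bash
python3 - <<'E'
from fit import *
m=arm.camera_model('wrist');im=snap('wrist','w6.png')
s=arm.get_state();print(s['position'],s['ee_rot'],s['contact_force'],s['time_s'])
fit(m,im,'tuner',(.679,.12,-.02),z=.032,thr=150)
fit(m,im,'junction',(.681,.203,-.02),z=.032,thr=110)
E
```

```text
[0.67974623 0.11942327 0.13223268] [3.33440305e-02 3.13899092e+00 3.61300907e-04] [-0.37434926 -0.62757457 -0.41106005] 10.7167
tuner [0.6377 0.16   0.2144] err 1.0Traceback (most recent call last):
  File "<stdin>", line 5, in <module>
  File "fit.py", line 15, in fit
    ys,xs=np.nonzero(np.isin(L,[max(cand,key=lambda i:st[i,4])]))
                                ~~~^^^^^^^^^^^^^^^^^^^^^^^^^^^
ValueError: max() iterable argument is empty
```

>>> {"method": "carry_out", "body": {
  "series": [-24.4,16.9,0,0,0,0.0242,1,-24.4,16.9,0,0,0,0.0242,1,-24.4,16.9,0,0,0,0.0242,1,-24.4,16.9,0,0,0,0.0242,1,-24.4,16.9,0,0,0,0.0242,1,-24.4,16.9,0,0,0,0.0242,1,-24.4,16.9,0,0,0,0.0242,1,-24.4,16.9,0,0,0,0.0242,1,-24.4,16.9,0,0,0,0.0242,1,-24.4,16.9,0,0,0,0.0242,1,0,0,-25,0,0,0,1,0,0,0,0,0,0,1,0,0,0,0,0,0,1]
}}

```text
time_s: 11.8
position: [0.4323, 0.2872, 0.103]
ee_rot: [0.346, -3.116, 0.004]
contact_force: [0.8, 0.1, -0.2]
gripper_width: 0.0859
grip_force: 0.0
```

```bash
python3 - <<'E'
from fit import *
m=arm.camera_model('wrist');im=snap('wrist','w7.png')
s=arm.get_state();print(s['position'],s['ee_rot'],s['contact_force'],s['time_s'])
for t in(100,130,160):fit(m,im,'volume',(.436,.288,.22),thr=t,ROI=80)
E
```

```text
[0.43382123 0.28747446 0.10442584] [ 3.45208297e-01 -3.11894714e+00  2.55067636e-03] [ 0.91105789 -0.41741385 -0.15406261] 11.85
volume [0.4365 0.2886 0.2125] err 0.014
volume [0.4367 0.2886 0.2112] err 0.018
volume [0.4372 0.2885 0.2151] err 0.023
```

View pics/w7.png

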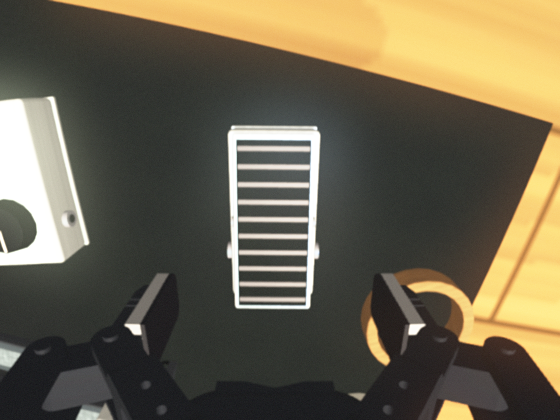

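The volume pedal is centred between the fingers at (274,215), heel towards the robot, with the tape clear. Descending and gripping.

>>> {"method": "carry_out", "body": {
  "series": [3,1,-25,0,0,-0.007,1,0,0,-30,0,0,0,1,0,0,-25,0,0,0,1,0,0,-17,0,0,0,1,0,0,-7,0,0,0,1,0,0,-2,0,0,0,1,0,0,0,0,0,0,1,0,0,0,0,0,0,0,0,0,0,0,0,0,0,0,0,0,0,0,0,0,0,0,0,0,0,0,0,0,0,0,0,0,0,0],
  "grip_force": 80
}}

```text
time_s: 12.85
position: [0.4408, 0.2887, 0.0043]
ee_rot: [-0.333, 3.118, -0.003]
contact_force: [-0.3, -5.4, 8.3]
gripper_width: 0.0536
grip_force: 91.9
```

The opening reads 54 mm, which is less than the 64 mm base, so the pads closed on the treadle above the base. I'll reopen and go lower.

>>> {"method": "carry_out", "body": {
  "series": [0,0,0,0,0,0,1,0,0,0,0,0,0,1,0,0,0,0,0,0,1,0,0,0,0,0,0,1,0,0,0,0,0,0,1]
}}

```text
time_s: 13.27
position: [0.4377, 0.2894, -0.0]
ee_rot: [0.336, -3.123, 0.0]
contact_force: [-0.3, -0.5, -0.1]
gripper_width: 0.0855
grip_force: 0.0
```

```bash
python3 - <<'E'
from fit import *
m=arm.camera_model('wrist');im=snap('wrist','w8.png')
s=arm.get_state();print(s['position'],s['ee_rot'],s['contact_force'],s['gripper_width'],s['time_s'])
for t in(100,130):fit(m,im,'volume',(.438,.288,.21),thr=t,ROI=100)
E
```

```text
[ 4.37611181e-01  2.89426339e-01 -7.38868337e-05] [ 3.35530585e-01 -3.12309595e+00  2.50604959e-05] [-0.95925985  0.48326707  0.82153534] 0.08560953930415018 13.3167
volume [0.4366 0.2898 0.2144] err 0.078
volume [0.4368 0.2899 0.2134] err 0.076
```

View pics/w8.png

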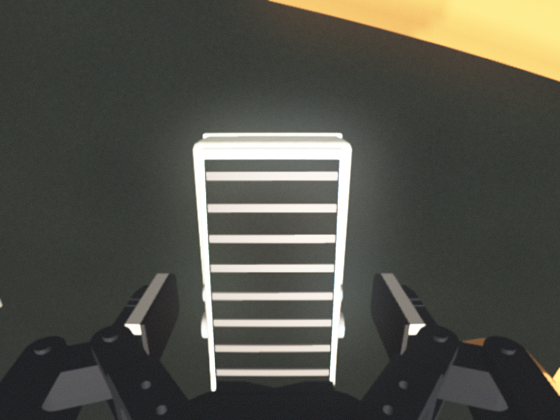

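The pedal is undisturbed and centred at (272,250). Lowering 6 mm and regripping.

>>> {"method": "carry_out", "body": {
  "series": [0,0,-3,0,0,0,1,0,0,-3,0,0,0,1,0,0,0,0,0,0,1,0,0,0,0,0,0,0.85,0,0,0,0,0,0,0.75,0,0,0,0,0,0,0.7,0,0,0,0,0,0,0.65,0,0,0,0,0,0,0.65,0,0,0,0,0,0,0.65],
  "grip_force": 60
}}

```text
time_s: 14.07
position: [0.4381, 0.2893, -0.0053]
ee_rot: [-0.335, 3.123, -0.0]
contact_force: [-1.2, -1.0, 3.4]
gripper_width: 0.0619
grip_force: 66.9
```

>>> {"method": "carry_out", "body": {
  "series": [0,0,15,0,0,0,0,0,0,30,0,0,0,0,0,0,35,0,0,0,0,0,0,35,0,0,0,0,10,-10.5,15,0,0,-0.0196,0,19,-20.5,0,0,0,-0.0196,0,21.1,-22.7,0,0,0,-0.0196,0,21.1,-22.7,0,0,0,-0.0196,0,21.1,-22.7,0,0,0,-0.0196,0,21.1,-22.7,0,0,0,-0.0196,0,21.1,-22.7,0,0,0,-0.0196,0,21.1,-22.7,0,0,0,-0.0196,0,21.1,-22.7,0,0,0,-0.0196,0,21.1,-22.7,0,0,0,-0.0196,0,21.1,-22.7,0,0,0,-0.0196,0,21.1,-22.7,0,0,0,-0.0196,0,0,0,0,0,0,0,0,0,0,0,0,0,0,0,0,0,0,0,0,0,0]
}}

```text
time_s: 15.65
position: [0.6767, 0.0316, 0.1216]
ee_rot: [-0.034, -3.137, -0.002]
contact_force: [-0.0, 0.4, -5.2]
gripper_width: 0.0617
grip_force: 67.7
```

>>> {"method": "carry_out", "body": {
  "series": [1,0,-20,0,0,0,0,0,0,-28,0,0,0,0,0,0,-22,0,0,0,0,0,0,-10,0,0,0,0,0,0,0,0,0,0,0,0,0,0,0,0,0,0]
}}

```text
time_s: 16.15
position: [0.6777, 0.0323, 0.0436]
ee_rot: [-0.032, -3.139, -0.0]
contact_force: [0.9, 0.1, -4.2]
gripper_width: 0.0619
grip_force: 67.7
```

```bash
python3 - <<'E'
from fit import *
m=arm.camera_model('wrist');im=snap('wrist','w9.png')
import pickle;pickle.dump(m,open('w9.pkl','wb'))
s=arm.get_state();print(s['position'],s['ee_rot'],s['contact_force'],s['gripper_width'],s['time_s'])
E
```

```text
[0.67925518 0.03200676 0.04545931] [3.22066893e-02 3.13996796e+00 1.09229864e-04] [ 0.15061784  0.00763636 -3.41601922] 0.061956508168166995 16.2
```

View pics/w9.png

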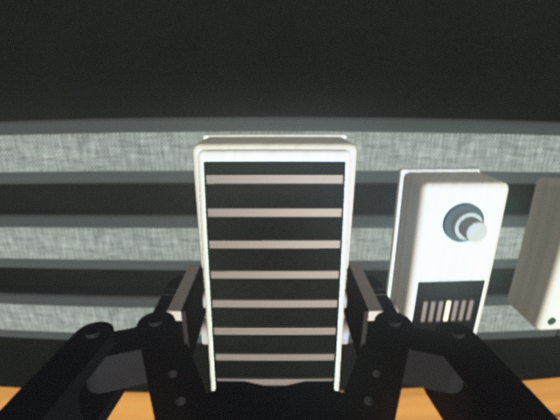

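```bash
python3 - <<'E'
from fit import *
import pickle;m=pickle.load(open('w9.pkl','rb'))
print(hit(m,[(415,182),(507,182)],.063), hit(m,[(196,148),(355,148)],.0807))
print(hit(m,[(20,122),(540,122)],.032))
im=cv2.imread('pics/w9.png');g=cv2.cvtColor(im,cv2.COLOR_BGR2GRAY)
print(g[230,380:530:3].tolist());print(g[155:200:2,460].tolist());print(g[200,185:215].tolist(),g[200,335:365].tolist(), g[128:165:2,275].tolist())
E
```

```text
[[0.63239633 0.09652803 0.063     ]
 [0.63302196 0.13951943 0.063     ]] [[0.6130649  0.00561166 0.0807    ]
 [0.61429252 0.06486864 0.0807    ]]
[[ 0.60339369 -0.09795974  0.032     ]
 [ 0.60884173  0.17468475  0.032     ]]
[170, 161, 164, 159, 143, 240, 158, 119, 115, 120, 120, 124, 175, 230, 250, 252, 252, 252, 252, 252, 252, 203, 125, 127, 115, 212, 202, 113, 115, 180, 226, 228, 229, 225, 226, 226, 252, 252, 251, 250, 203, 180, 174, 173, 170, 163, 156, 163, 143, 114]
[176, 171, 176, 164, 165, 166, 161, 208, 217, 127, 127, 128, 124, 141, 194, 235, 246, 251, 252, 252, 252, 251, 252]
[49, 51, 49, 52, 52, 52, 52, 57, 53, 48, 83, 163, 215, 229, 219, 214, 230, 243, 250, 252, 176, 69, 50, 52, 53, 54, 53, 56, 55, 53] [61, 60, 65, 62, 67, 60, 60, 72, 140, 231, 252, 251, 247, 242, 241, 248, 248, 233, 155, 78, 62, 62, 63, 64, 66, 60, 62, 62, 60, 61] [101, 108, 143, 178, 196, 124, 124, 128, 186, 231, 238, 174, 230, 247, 250, 251, 252, 82, 65]
```

```bash
cat > fit2.py <<'E'
from fit import *
from scipy.spatial.transform import Rotation as R
def edges(m,im,name,p,z,span=.016,zz=None,lo=.2,hi=.8,dbg=False):
    """subpixel side edges of a top face: sample brightness across each side, return refined centre y-offset etc. (mm)"""
    P=np.array(S[name])/1000.; L,W,H=2*P[:8,0].max(),2*P[:8,1].max(),P[:8,2].max()
    g=cv2.GaussianBlur(cv2.cvtColor(im,cv2.COLOR_RGB2GRAY),(3,3),0).astype(np.float32)
    ca,sa=np.cos(p[2]),np.sin(p[2]); out={}
    t=np.linspace(-span,span,129)
    for side,n,a0 in(('left',(0,1),W/2),('right',(0,-1),W/2),('near',(-1,0),L/2)):
        r=[]
        for f in np.linspace(-.35,.35,15):
            q=np.array([(n[0]*(a0+d)+(f*W if n[0] else 0), n[1]*(a0+d)+(f*L if n[1] else 0),0) for d in t])
            Q=np.c_[p[0]+ca*q[:,0]-sa*q[:,1],p[1]+sa*q[:,0]+ca*q[:,1],np.full(len(t),z+H)]
            u=proj(m,Q).astype(np.float32)
            if u.min()<2 or u[:,0].max()>557 or u[:,1].max()>417: continue
            v=cv2.remap(g,u[:,0:1],u[:,1:2],cv2.INTER_LINEAR)[:,0]
            d=np.diff(v); i=d.argmin(); r.append((f,t[i]*1000,d[i]))
        r=np.array(r)
        out[side]=(np.round(np.median(r[:,1]),1),len(r),np.round(np.percentile(r[:,1],[20,80]),1)) if len(r) else None
        if dbg: print(side,np.round(r,1).tolist())
    return out
E
python3 - <<'E'
from fit2 import *
import pickle
m9=pickle.load(open('w9.pkl','rb'))
def Tt(pos,rv):
    T=np.eye(4);T[:3,:3]=R.from_rotvec(rv).as_matrix();T[:3,3]=pos;return T
C=np.linalg.inv(Tt([.67925518,.03200676,.04545931],[.0322066893,3.13996796,.000109]))@np.array(m9['T'])
np.save('C.npy',C)
m6=dict(m9);m6['T']=Tt([.67974623,.11942327,.13223268],[.033344,3.13899,.000361])@C
i6=cv2.imread('pics/w6.png')[:,:,::-1].copy();i9=cv2.imread('pics/w9.png')[:,:,::-1].copy()
print('w6 tuner',edges(m6,i6,'tuner',(.679,.1194,-.02),.032))
print('w6 junc',edges(m6,i6,'junction',(.6806,.2029,-.02),.032))
print('w9 tuner',edges(m9,i9,'tuner',(.679,.1194,-.02),.032))
print('w9 vol',edges(m9,i9,'volume',(.679,.032,-.02),.0507-.023))
m3=pickle.load(open('w3.pkl','rb'));i3=cv2.imread('pics/w3.png')[:,:,::-1].copy()
print('w3 junc',edges(m3,i3,'junction',(.6774,.2011,-.02),.032))
print('w3 tuner',edges(m3,i3,'tuner',(.4355,-.282,-.3),0))
E
```

```text
w6 tuner {'left': (np.float64(-8.2), 15, array([-15.4,   1.5])), 'right': (np.float64(-7.5), 15, array([-13. ,   2.7])), 'near': (np.float64(-6.0), 15, array([-10.3,   0.5]))}
w6 junc {'left': (np.float64(-6.0), 15, array([-10.5,   4.1])), 'right': (np.float64(-1.5), 15, array([-9.6, 10.8])), 'near': (np.float64(-1.7), 15, array([-7. ,  7.8]))}
w9 tuner {'left': (np.float64(-8.6), 12, array([-13. ,   3.6])), 'right': (np.float64(1.0), 15, array([-6.2, 10.2])), 'near': (np.float64(1.5), 15, array([-7.2,  9.8]))}
w9 vol {'left': (np.float64(-3.5), 15, array([-10.5,   6.5])), 'right': (np.float64(-1.2), 15, array([-10.2,   8. ])), 'near': (np.float64(-8.8), 15, array([-13.3,  -1.8]))}
w3 junc {'left': (np.float64(-0.3), 15, array([-11.4,   8.3])), 'right': (np.float64(-7.0), 15, array([-12.8,   8.6])), 'near': (np.float64(-1.5), 15, array([-11.2,   7.3]))}
w3 tuner {'left': (np.float64(3.2), 15, array([-6.6, 11.5])), 'right': (np.float64(-5.2), 15, array([-11. ,   4.4])), 'near': (np.float64(2.6), 12, array([-4.2,  9.2]))}
```

```bash
python3 - <<'E'
import cv2,numpy as np
a=cv2.imread('pics/w6.png')
b=cv2.imread('pics/w9.png')[130:345,370:560]
cv2.imwrite('pics/c3.png',np.hstack([cv2.resize(a[120:420,200:500],None,fx=2,fy=2),np.pad(b,((0,85),(0,10),(0,0)))]) if 0 else np.hstack([cv2.resize(a[100:340,220:460],(600,600),interpolation=cv2.INTER_CUBIC),np.pad(b,((0,385),(0,10),(0,0)))]))
E
```

```text
(no output)
```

View pics/c3.png

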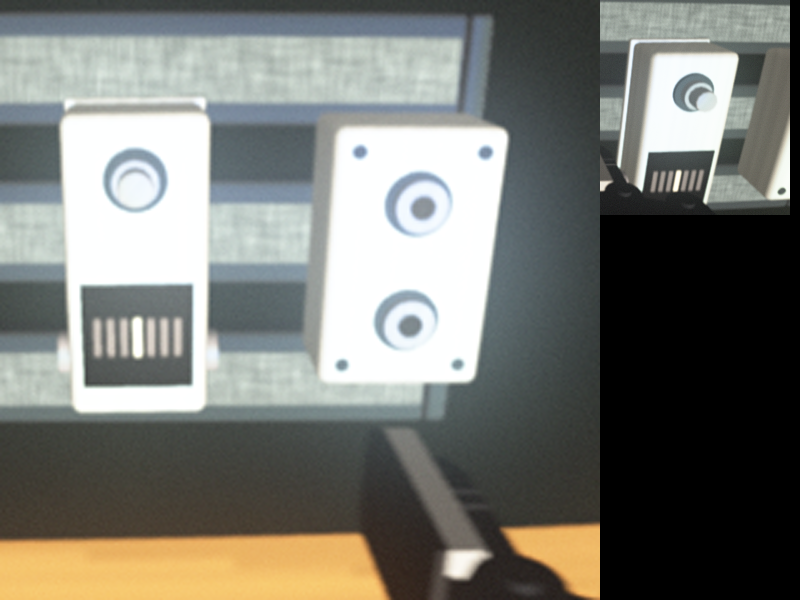

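```bash
python3 - <<'E'
from fit2 import *
import pickle
m9=pickle.load(open('w9.pkl','rb'));C=np.load('C.npy')
T=np.eye(4);T[:3,:3]=R.from_rotvec([.033344,3.13899,.000361]).as_matrix();T[:3,3]=[.67974623,.11942327,.13223268]
m6=dict(m9);m6['T']=T@C
f=lambda c:hit(m6,np.array(c)/2.5+[219.7,99.7],.063)[:,:2]
t=f([(61,117),(210,117),(206,410),(75,410)]);j=f([(337,128),(508,127),(475,382),(318,382)])
print(np.round(t,4).tolist(),t.mean(0),np.round(j,4).tolist(),j.mean(0),t.mean(0)-j.mean(0))
print(np.arctan2(t[0,1]-t[3,1],t[0,0]-t[3,0])-np.pi,np.arctan2(*(t[2]+t[3]-t[0]-t[1])[::-1]),np.arctan2(*(j[2]+j[3]-j[0]-j[1])[::-1]))
print(hit(m9,[(421,182),(508,182)],.063))
e=hit(m6,np.array([(5,12),(462,14)])/2.5+[219.7,99.7],.032);print(e)
E
```

```text
[[0.6286, 0.1016], [0.6295, 0.1419], [0.7178, 0.1412], [0.7169, 0.1015]] [0.67321535 0.12154726] [[0.6331, 0.1765], [0.6334, 0.224], [0.7106, 0.2228], [0.7093, 0.1748]] [0.67160923 0.19950834] [ 0.00160611 -0.07796108]
-0.0014310039678115949 -0.004670117068329383 -0.01895519754268075
[[0.63244036 0.09924708 0.063     ]
 [0.63302814 0.14000595 0.063     ]]
[[0.60161473 0.08368589 0.032     ]
 [0.60444758 0.21991785 0.032     ]]
```

By w6, the tuner to junction spacing is 82 mm centre to centre, as wanted, and the tuner sits about 2–3 mm too far back. By w9, the volume pedal is also about 3 mm too far back. I'll shift it by −3 mm in x and −2 mm in y while lowering.

>>> {"method": "carry_out", "body": {
  "series": [-2,-1,-5,0,0,0,0,-1,-1,-5,0,0,0,0,0,0,-4,0,0,0,0,0,0,-2,0,0,0,0,0,0,-1,0,0,0,0,0,0,0,0,0,0,0,0,0,0,0,0,0,0]
}}

```text
time_s: 16.78
position: [0.676, 0.0293, 0.0272]
ee_rot: [0.034, 3.141, 0.0]
contact_force: [0.6, -0.6, -4.6]
gripper_width: 0.0618
grip_force: 67.7
```

>>> {"method": "carry_out", "body": {
  "series": [0,0.5,-0.7,0,0,0,0,0,0,0,0,0,0,0,0,0,-0.7,0,0,0,0,0,0,0,0,0,0,0]
}}

```text
time_s: 17.12
position: [0.6763, 0.0297, 0.0268]
ee_rot: [0.034, 3.14, -0.001]
contact_force: [-1.6, -0.6, -1.1]
gripper_width: 0.0622
grip_force: 68.1
```

>>> {"method": "carry_out", "body": {
  "series": [0,0,-0.6,0,0,0,0,0,0,0,0,0,0,0,0,0,0,0,0,0,0.9,0,0,0,0,0,0,0.9,0,0,0,0,0,0,0.9,0,0,0,0,0,0,0.9,0,0,20,0,0,0,0.9,0,0,30,0,0,0,0.9,0,0,35,0,0,0,0.9,0,0,35,0,0,0,0.9,0,0,0,0,0,0,1,0,0,0,0,0,0,1,0,0,0,0,0,0,1]
}}

```text
time_s: 18.2
position: [0.6762, 0.0299, 0.1453]
ee_rot: [0.034, 3.141, 0.0]
contact_force: [-0.6, 0.2, -0.1]
gripper_width: 0.0855
grip_force: 0.0
```

```bash
python3 - <<'E'
from fit2 import *
import pickle
m=arm.camera_model('wrist');im=snap('wrist','w10.png');pickle.dump(m,open('w10.pkl','wb'))
s=arm.get_state();print(s['position'],s['ee_rot'],s['contact_force'],s['time_s'])
for n,g in(('tuner',(.677,.1195)),('volume',(.675,.03))):
  for t in(150,190):
    try: fit(m,im,n,g+(-.02,),z=.032,thr=t,ROI=80)
    except Exception as e: print(n,e)
E
```

```text
[0.67537614 0.02994349 0.14380642] [-3.35677433e-02 -3.13956027e+00 -3.02068036e-04] [-0.5500697  -0.2706114  -0.43349441] 18.25
tuner [ 0.6968  0.0771 -0.2408] err 1.0
tuner [0.6842 0.1301 0.0021] err 0.166
volume [ 0.6745  0.0319 -0.0107] err 0.814
volume [ 0.6757  0.0315 -0.0229] err 0.031
```

>>> {"method": "carry_out", "body": {
  "series": [-24,-14.1,-3,0,0,-0.018,1,-24,-14.1,-3,0,0,-0.018,1,-24,-14.1,-3,0,0,-0.018,1,-24,-14.1,-3,0,0,-0.018,1,-24,-14.1,-3,0,0,-0.018,1,-24,-14.1,-3,0,0,-0.018,1,-24,-14.1,-3,0,0,-0.018,1,-24,-14.1,-3,0,0,-0.018,1,-24,-14.1,-3,0,0,-0.018,1,-24,-14.1,-3,0,0,-0.018,1,0,0,0,0,0,0,1,0,0,0,0,0,0,1,0,0,0,0,0,0,1]
}}

```text
time_s: 19.33
position: [0.4356, -0.1107, 0.114]
ee_rot: [-0.316, -3.124, -0.002]
contact_force: [0.3, -0.5, -0.1]
gripper_width: 0.0854
grip_force: 0.0
```

```bash
python3 - <<'E'
from fit2 import *
m=arm.camera_model('wrist');im=snap('wrist','w11.png')
s=arm.get_state();print(s['position'],s['ee_rot'],s['contact_force'],s['time_s'])
print([(round(r['p'],2),np.round(r['at']),np.round(hit(m,r['at'],.031)[0],3)) for r in arm.regions_of('wrist','drive_mid')])
for t in(130,160,190):
    try: fit(m,im,'drive',(.436,-.111,-.2),z=0,thr=t,ROI=80)
    except Exception as e: print(e)
E
```

```text
[ 0.43619088 -0.1106878   0.1144773 ] [-3.14836225e-01 -3.12517689e+00 -1.06594526e-03] [ 0.81648688  0.44785392 -0.62762631] 19.3833
[(0.6, array([275., 201.]), array([ 0.43 , -0.108,  0.031])), (0.41, array([549., 364.]), array([0.648, 0.122, 0.031]))]
drive [ 0.4401 -0.1125 -0.2187] err 0.054
drive [ 0.4411 -0.1126 -0.2055] err 0.067
drive [ 0.4414 -0.1116 -0.2067] err 0.103
```

>>> {"method": "carry_out", "body": {
  "series": [2,-1,-25,0,0,-0.004,1,0,0,-30,0,0,0,1,0,0,-30,0,0,0,1,0,0,-22,0,0,0,1,0,0,-8,0,0,0,1,0,0,-2,0,0,0,1,0,0,0,0,0,0,1,0,0,0,0,0,0,0.8,0,0,0,0,0,0,0.7,0,0,0,0,0,0,0.6,0,0,0,0,0,0,0.6,0,0,0,0,0,0,0.6,0,0,0,0,0,0,0.6],
  "grip_force": 50
}}

```text
time_s: 20.52
position: [0.44, -0.1131, 0.0009]
ee_rot: [0.322, 3.12, -0.002]
contact_force: [-0.6, -0.2, 7.1]
gripper_width: 0.0574
grip_force: 52.6
```

>>> {"method": "carry_out", "body": {
  "series": [0,0,15,0,0,0,0,0,0,30,0,0,0,0,0,0,35,0,0,0,0,0,0,35,0,0,0,0,12,2.3,5,0,0,0.0155,0,22,4.2,0,0,0,0.0155,0,22,4.2,0,0,0,0.0155,0,22,4.2,0,0,0,0.0155,0,22,4.2,0,0,0,0.0155,0,22,4.2,0,0,0,0.0155,0,22,4.2,0,0,0,0.0155,0,22,4.2,0,0,0,0.0155,0,22,4.2,0,0,0,0.0155,0,22,4.2,0,0,0,0.0155,0,22,4.2,0,0,0,0.0155,0,3,0.5,0,0,0,0.0155,0,0,0,0,0,0,0,0,0,0,0,0,0,0,0,0,0,0,0,0,0,0]
}}

```text
time_s: 22.1
position: [0.6718, -0.0675, 0.1181]
ee_rot: [-0.031, -3.14, -0.0]
contact_force: [1.2, 0.9, -2.7]
gripper_width: 0.0571
grip_force: 54.9
```

>>> {"method": "carry_out", "body": {
  "series": [2,-0.5,-20,0,0,0,0,0,0,-28,0,0,0,0,0,0,-18,0,0,0,0,0,0,-6,0,0,0,0,0,0,0,0,0,0,0,0,0,0,0,0,0,0]
}}

```text
time_s: 22.6
position: [0.6745, -0.0681, 0.047]
ee_rot: [0.031, 3.141, -0.0]
contact_force: [-0.8, 0.1, -3.1]
gripper_width: 0.0574
grip_force: 54.9
```

```bash
python3 - <<'E'
from fit2 import *
import pickle
m=arm.camera_model('wrist');im=snap('wrist','w12.png');pickle.dump(m,open('w12.pkl','wb'))
P=[arm.get_state() for _ in range(3)];s=P[0];print([p['position'] for p in P],s['ee_rot'],s['contact_force'],s['time_s'])
for t in(130,170):
    for n,g,z in(('drive',(.674,-.067,-.02),s['position'][2]-.001),('volume',(.675,.03,-.02),.032)):
      try: fit(m,im,n,g,z=z,thr=t,ROI=120)
      except Exception as e: print(e)
# row profiles for edges
g=cv2.cvtColor(im,cv2.COLOR_RGB2GRAY); print(g[230,190:370:3].tolist()); print(g[230,370:560:3].tolist())
E
```

```text
[array([ 0.67561876, -0.06820294,  0.04822376]), array([ 0.67561876, -0.06820294,  0.04822376]), array([ 0.67561876, -0.06820294,  0.04822376])] [ 3.10752520e-02  3.13880665e+00 -8.18564557e-04] [ 0.02445177  0.42546532 -2.26216522] 22.65
drive [ 0.6408 -0.0796  1.5138] err 0.476
volume [ 0.6533  0.0017 -0.6202] err 0.492
drive [ 0.6779 -0.0667 -0.021 ] err 0.101
volume [ 0.6546  0.0007 -0.6226] err 0.5
[139, 146, 145, 143, 147, 143, 201, 235, 240, 240, 242, 241, 239, 239, 240, 241, 240, 240, 242, 244, 243, 241, 241, 240, 242, 241, 242, 238, 232, 233, 239, 243, 243, 243, 244, 244, 245, 244, 242, 240, 241, 242, 243, 244, 242, 243, 243, 244, 241, 240, 238, 209, 145, 139, 142, 133, 133, 141, 147, 146]
[151, 144, 148, 143, 136, 137, 140, 123, 230, 88, 95, 98, 98, 95, 144, 206, 239, 240, 239, 239, 101, 181, 236, 185, 44, 49, 51, 48, 47, 48, 50, 42, 42, 40, 40, 42, 38, 38, 41, 40, 36, 37, 37, 34, 33, 36, 36, 36, 34, 37, 37, 34, 35, 36, 35, 36, 34, 33, 38, 43, 137, 111, 93, 227]
```

```bash
python3 - <<'E'
from fit2 import *
import pickle
m=pickle.load(open('w12.pkl','rb'))
print(hit(m,[(208,230),(344,230)],.0785),hit(m,[(394,230)],.033),hit(m,[(394,230)],.036))
im=cv2.imread('pics/w12.png');g=cv2.cvtColor(im,cv2.COLOR_BGR2GRAY)
print('col275',list(enumerate(g[100:200:2,275].tolist(),0)))
print('col100',g[100:150:2,100].tolist())
E
```

```text
[[ 0.6449598  -0.09406728  0.0785    ]
 [ 0.64613375 -0.03702574  0.0785    ]] [[0.66572457 0.00121396 0.033     ]] [[6.64465595e-01 9.59083962e-05 3.60000000e-02]]
col275 [(0, 35), (1, 33), (2, 37), (3, 39), (4, 37), (5, 36), (6, 36), (7, 39), (8, 43), (9, 51), (10, 71), (11, 78), (12, 80), (13, 81), (14, 80), (15, 81), (16, 95), (17, 124), (18, 126), (19, 128), (20, 127), (21, 125), (22, 132), (23, 132), (24, 206), (25, 145), (26, 109), (27, 110), (28, 111), (29, 133), (30, 189), (31, 221), (32, 233), (33, 241), (34, 243), (35, 242), (36, 242), (37, 241), (38, 242), (39, 242), (40, 242), (41, 243), (42, 240), (43, 101), (44, 107), (45, 109), (46, 109), (47, 102), (48, 168), (49, 209)]
col100 [29, 30, 33, 32, 32, 35, 36, 34, 34, 36, 52, 66, 69, 68, 74, 71, 76, 103, 131, 144, 134, 140, 141, 143, 149]
```

```bash
python3 - <<'E'
from fit2 import *
import pickle
m=pickle.load(open('w12.pkl','rb'))
print(hit(m,[(275,160)],.0785),hit(m,[(275,148)],.0485),hit(m,[(275,119.5),(100,120)],.032))
E
```

```text
[[ 0.61597972 -0.0653934   0.0785    ]] [[ 0.61588619 -0.06531934  0.0485    ]] [[ 0.60384494 -0.0650421   0.032     ]
 [ 0.60139427 -0.1559502   0.032     ]]
```

The gap to the volume pedal measures about 36 mm, and the front margin is 12 mm where 14 is wanted. Shifting +1.5 mm in x and setting down.

>>> {"method": "carry_out", "body": {
  "series": [1.5,0,-5,0,0,0,0,0,0,-5,0,0,0,0,0,0,-3,0,0,0,0,0,0,-1,0,0,0,0,0,0,0,0,0,0,0,0,0,0,0,0,0,0]
}}

```text
time_s: 23.15
position: [0.6769, -0.0679, 0.0331]
ee_rot: [0.03, 3.14, -0.0]
contact_force: [-0.1, -0.8, 1.1]
gripper_width: 0.0575
grip_force: 55.4
```

Contact is starting, so I'll settle it, release and lift.

>>> {"method": "carry_out", "body": {
  "series": [0,0,-0.6,0,0,0,0,0,0,0,0,0,0,0,0,0,0,0,0,0,0.85,0,0,0,0,0,0,0.85,0,0,0,0,0,0,0.85,0,0,0,0,0,0,0.85,0,0,20,0,0,0,0.85,0,0,30,0,0,0,0.85,0,0,35,0,0,0,0.85,-20,12,25,0,0,0.025,1,-22,16,0,0,0,0.03,1,-22,16,0,0,0,0.03,1,-22,16,0,0,0,0.03,1,-22,16,0,0,0,0.03,1,-22,16,0,0,0,0.03,1,-22,16,0,0,0,0.03,1,-22,16,0,0,0,0.03,1,-22,16,0,0,0,0.03,1]
}}

```text
time_s: 24.65
position: [0.4793, 0.0728, 0.1415]
ee_rot: [-0.387, 3.117, 0.0]
contact_force: [-0.3, 0.4, -0.1]
gripper_width: 0.0854
grip_force: 0.0
```

>>> {"method": "carry_out", "body": {
  "series": [-20,16,-20,0,0,0.03,1,-6,3,-8,0,0,0.02,1,0,0,0,0,0,0,1,0,0,0,0,0,0,1,0,0,0,0,0,0,1]
}}

```text
time_s: 25.07
position: [0.4556, 0.0909, 0.1144]
ee_rot: [-0.461, 3.106, -0.001]
contact_force: [0.7, -0.5, -0.1]
gripper_width: 0.0856
grip_force: 0.0
```

```bash
python3 - <<'E'
from fit2 import *
m=arm.camera_model('wrist');im=snap('wrist','w13.png')
s=arm.get_state();print(s['position'],s['ee_rot'],s['contact_force'],s['time_s'])
for t in(130,160,190):
    try: fit(m,im,'delay',(.4545,.0907,.293),z=0,thr=t,ROI=80)
    except Exception as e: print(e)
E
```

```text
[0.45587654 0.09072958 0.1146393 ] [-4.60564033e-01  3.10539352e+00 -7.34190870e-04] [-0.24433898 -0.06529066 -0.51277738] 25.1167
delay [0.4585 0.0915 0.2881] err 0.049
delay [0.4587 0.0914 0.2926] err 0.052
delay [0.4592 0.0924 0.2941] err 0.072
```

>>> {"method": "carry_out", "body": {
  "series": [1,0.5,-25,0,0,0,1,0,0,-30,0,0,0,1,0,0,-30,0,0,0,1,0,0,-22,0,0,0,1,0,0,-8,0,0,0,1,0,0,-2,0,0,0,1,0,0,0,0,0,0,1,0,0,0,0,0,0,0.85,0,0,0,0,0,0,0.75,0,0,0,0,0,0,0.65,0,0,0,0,0,0,0.65,0,0,0,0,0,0,0.65,0,0,0,0,0,0,0.65],
  "grip_force": 60
}}

```text
time_s: 26.2
position: [0.4581, 0.0911, -0.0004]
ee_rot: [-0.461, 3.102, -0.003]
contact_force: [-0.2, -2.3, 5.3]
gripper_width: 0.0645
grip_force: 68.5
```

>>> {"method": "carry_out", "body": {
  "series": [0,0,15,0,0,0,0,0,0,30,0,0,0,0,0,0,35,0,0,0,0,0,0,35,0,0,0,0,8,-10,5,0,0,-0.0224,0,16,-19,0,0,0,-0.0224,0,16,-19,0,0,0,-0.0224,0,16,-19,0,0,0,-0.0224,0,16,-19,0,0,0,-0.0224,0,16,-19,0,0,0,-0.0224,0,16,-19,0,0,0,-0.0224,0,16,-19,0,0,0,-0.0224,0,16,-19,0,0,0,-0.0224,0,16,-19,0,0,0,-0.0224,0,16,-19,0,0,0,-0.0224,0,16,-19,0,0,0,-0.0224,0,16,-19,0,0,0,-0.0224,0,16,-20,0,0,0,-0.0224,0,0,0,0,0,0,0,0,0,0,0,0,0,0,0]
}}

```text
time_s: 27.87
position: [0.6709, -0.1676, 0.1134]
ee_rot: [-0.032, -3.138, -0.003]
contact_force: [-0.7, -0.5, -4.5]
gripper_width: 0.0644
grip_force: 68.5
```

>>> {"method": "carry_out", "body": {
  "series": [0,0,-20,0,0,0,0,0,0,-28,0,0,0,0,0,0,-20,0,0,0,0,0,0,-6,0,0,0,0,0,0,0,0,0,0,0,0,0,0,0,0,0,0]
}}

```text
time_s: 28.37
position: [0.6709, -0.1657, 0.0426]
ee_rot: [-0.027, -3.141, -0.001]
contact_force: [-0.8, 0.6, -3.8]
gripper_width: 0.0642
grip_force: 68.4
```

```bash
python3 - <<'E'
from fit2 import *
import pickle
m=arm.camera_model('wrist');im=snap('wrist','w14.png');pickle.dump(m,open('w14.pkl','wb'))
s=arm.get_state();print(s['position'],s['ee_rot'],s['contact_force'],s['time_s'])
g=cv2.cvtColor(im,cv2.COLOR_RGB2GRAY)
print('row200',g[200,0:560:3].tolist()); print('c275',g[100:200:2,275].tolist(),'c150',g[100:150:2,150].tolist())
E
```

```text
[ 0.67209825 -0.16618195  0.04422019] [ 2.75358152e-02  3.13943253e+00 -7.87369424e-04] [ 0.58780169 -0.52417044 -3.87698794] 28.4167
row200 [33, 31, 34, 35, 34, 102, 121, 122, 123, 119, 122, 125, 130, 130, 124, 127, 126, 126, 126, 124, 123, 126, 125, 125, 125, 125, 125, 124, 126, 125, 125, 127, 124, 125, 125, 124, 124, 119, 108, 73, 63, 61, 60, 59, 59, 62, 57, 52, 44, 41, 38, 42, 48, 44, 47, 51, 52, 49, 54, 56, 58, 60, 60, 66, 201, 232, 239, 239, 240, 238, 238, 241, 243, 242, 239, 239, 240, 241, 241, 240, 241, 243, 241, 210, 110, 109, 197, 181, 105, 184, 196, 200, 203, 203, 186, 111, 199, 197, 110, 110, 210, 242, 243, 243, 242, 239, 241, 243, 244, 243, 244, 244, 242, 243, 242, 240, 240, 242, 240, 231, 84, 70, 65, 65, 64, 62, 60, 59, 58, 56, 60, 57, 57, 64, 167, 214, 93, 94, 93, 99, 100, 99, 141, 192, 231, 240, 240, 243, 243, 240, 239, 241, 242, 240, 241, 243, 243, 241, 125, 89, 98, 100, 93, 91, 96, 132, 157, 150, 120, 95, 233, 242, 239, 237, 239, 241, 242, 238, 240, 240, 240, 238, 233, 51, 48, 50, 48]
c275 [34, 38, 37, 37, 40, 43, 41, 46, 43, 45, 45, 56, 71, 78, 81, 82, 84, 102, 191, 132, 104, 109, 107, 108, 132, 185, 217, 231, 238, 241, 243, 242, 243, 242, 242, 242, 243, 217, 102, 110, 109, 106, 100, 134, 203, 193, 104, 100, 127, 199] c150 [31, 31, 33, 35, 29, 32, 29, 34, 34, 31, 33, 41, 60, 66, 70, 70, 71, 71, 78, 128, 143, 126, 136, 139, 140]
```

```bash
python3 - <<'E'
from fit2 import *
import pickle
m=pickle.load(open('w14.pkl','rb'))
p=lambda n,x,z:print(n,np.round(hit(m,[x],z)[0],4))
p('sup l',(14,200),.064);p('sup r',(115,200),.064);p('del l',(191.5,200),.0845);p('del r',(359,200),.0845)
p('drv base',(404,200),.033);p('drv tl',(430,200),.063);p('drv tr',(548,200),.063)
p('del near top',(275,150),.0845);p('del near bot',(275,135.5),.0445);p('edge',(275,122.5),.032);p('edge',(150,123.5),.032)
E
```

```text
sup l [ 0.6296 -0.2827  0.064 ]
sup r [ 0.6306 -0.2345  0.064 ]
del l [ 0.625  -0.1948  0.0845]
del r [ 0.6261 -0.1318  0.0845]
drv base [ 0.6428 -0.0942  0.033 ]
drv tl [ 0.6335 -0.0942  0.063 ]
drv tr [ 0.6344 -0.0369  0.063 ]
del near top [ 0.6068 -0.1631  0.0845]
del near bot [ 0.6064 -0.163   0.0445]
edge [ 0.6014 -0.1628  0.032 ]
edge [ 0.6003 -0.2259  0.032 ]
```

>>> {"method": "carry_out", "body": {
  "series": [1.5,-0.5,-4,0,0,0,0,1,-0.5,-4,0,0,0,0,0,0,-2,0,0,0,0,0,0,-1,0,0,0,0,0,0,0,0,0,0,0,0,0,0,0,0,0,0]
}}

```text
time_s: 28.92
position: [0.6741, -0.1675, 0.0319]
ee_rot: [0.028, 3.141, -0.0]
contact_force: [0.0, 0.4, -3.1]
gripper_width: 0.0639
grip_force: 68.6
```

>>> {"method": "carry_out", "body": {
  "series": [0,0,-0.6,0,0,0,0,0,0,0,0,0,0,0,0,0,-0.6,0,0,0,0,0,0,0,0,0,0,0]
}}

```text
time_s: 29.25
position: [0.6741, -0.1675, 0.0318]
ee_rot: [0.028, 3.141, -0.001]
contact_force: [-3.2, 2.0, 2.6]
gripper_width: 0.0641
grip_force: 69.2
```

>>> {"method": "carry_out", "body": {
  "series": [0,0,0,0,0,0,0.92,0,0,0,0,0,0,0.92,0,0,0,0,0,0,0.92,0,0,0,0,0,0,0.92,0,0,20,0,0,0,0.92,0,0,30,0,0,0,0.92,0,0,35,0,0,0,0.92,0,0,30,0,0,0,1,-15,17,17.5,0,0,0,1,-15,17,17.5,0,0,0,1,-15,17,17.5,0,0,0,1,-15,17,17.5,0,0,0,1,-15,17,17.5,0,0,0,1,-15,17,17.5,0,0,0,1,-15,17,17.5,0,0,0,1,-15,17,17.5,0,0,0,1,0,0,0,0,0,0,1,0,0,0,0,0,0,1,0,0,0,0,0,0,1]
}}

```text
time_s: 30.83
position: [0.5544, -0.0316, 0.2851]
ee_rot: [0.028, 3.141, -0.001]
contact_force: [0.1, -0.1, -0.4]
gripper_width: 0.0851
grip_force: 0.0
```

```bash
python3 - <<'E'
from fit2 import *
import pickle
m=arm.camera_model('wrist');im=snap('wrist','w15.png');pickle.dump(m,open('w15.pkl','wb'))
s=arm.get_state();print(s['position'],s['ee_rot'],s['contact_force'],s['time_s'])
# rectified top view at z=.063: 1.6 px/mm over y +-.27, x .58...75 ; rows x
k=1500; ys=np.arange(.25,-.31,-1/k*1); xs=np.arange(.585,.755,1/k)
X,Y=np.meshgrid(xs,ys,indexing='ij'); out=[]
for z in(.063,.0):
    u=proj(m,np.c_[X.ravel(),Y.ravel(),np.full(X.size,z)]).astype(np.float32).reshape(X.shape+(2,))
    out.append(cv2.remap(im,u[...,0],u[...,1],cv2.INTER_CUBIC))
cv2.imwrite('pics/r15.png',out[0][:,:,::-1]);
big=im[170:330,40:500]
a=cv2.resize(big,(800,278),interpolation=cv2.INTER_CUBIC)
b=cv2.resize(out[0],(800,int(out[0].shape[0]*800/out[0].shape[1])),interpolation=cv2.INTER_CUBIC)
cv2.imwrite('pics/c4.png',np.vstack([a,b])[:600,:,::-1]);print(a.shape,b.shape,out[0].shape)
E
```

```text
[ 0.55413234 -0.0318591   0.28415901] [-2.89688861e-02 -3.14022837e+00  2.06449192e-04] [0.20105261 0.03664733 0.74189335] 30.8833
(278, 800, 3) (243, 800, 3) (256, 841, 3)
```

View pics/c4.png

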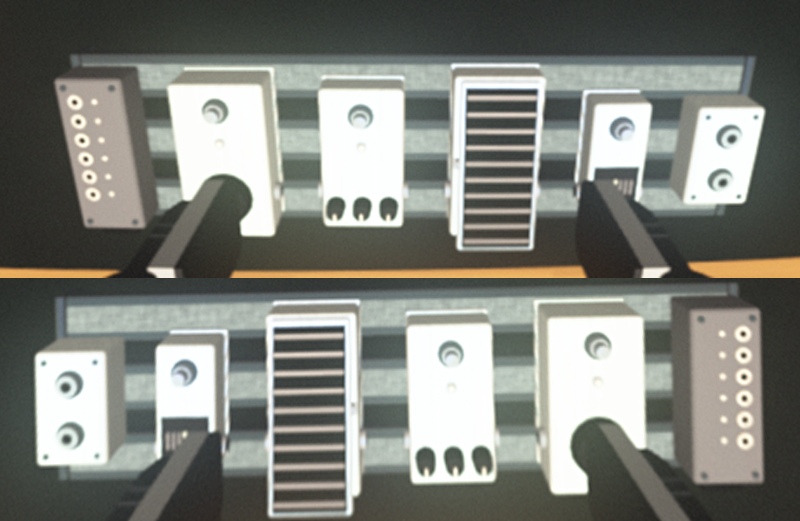

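All four stand in order: tuner, volume, overdrive, delay. I'll measure near edges and gaps from the bottom flange lines visible in the upper crop.

```bash
python3 - <<'E'
from fit2 import *
import pickle
m=pickle.load(open('w15.pkl','rb'));im=cv2.imread('pics/w15.png');g=cv2.GaussianBlur(cv2.cvtColor(im,cv2.COLOR_BGR2GRAY),(3,1),0).astype(int)
f=lambda c,z:hit(m,np.array([c],float)/1.739+[39.8,169.8],z)[0]
for n,l,r,row,hl,w in(('tuner',584,639,92,46.5,42),('volume',451,546,66,65,64),('drive',321,405,77,56,60),('delay',171,274,70,61,66)):
    # refine row of the flange peak
    c=int(((l+r)/2)/1.739+39.8); r0=int(row/1.739+169.8); col=g[r0-8:r0+12,c-8:c+9].mean(1); 
    i=np.diff(col).argmax() ; 
    L,Rr=f((l,row),.033),f((r,row),.033); cy=(L[1]+Rr[1])/2
    p=hit(m,[(c,r0-8+i+.5)],.033)[0]
    fr=f((410,56),.032); print(n,'near x(view)',L[0].round(4),'near x(edge)',p[0].round(4),'centre x',(p[0]+hl/1000).round(4),'y',cy.round(4),'w',(Rr[1]-L[1]).round(4), np.round(col).astype(int).tolist())
for q in((75,55),(755,57)): print('front',f(q,.032))
for n,q,z in(('j',[(702,106),(765,109),(747,204),(681,202)],.062),('s',[(55,80),(110,81),(149,228),(86,226)],.064)):
    P=np.array([f(c,z) for c in q]); print(n,P.mean(0),np.round(P[:,:2],4).tolist())
E
```

```text
tuner near x(view) 0.6345 near x(edge) 0.6445 centre x 0.691 y 0.1221 w 0.0423 [191, 194, 191, 185, 184, 184, 175, 203, 250, 204, 140, 137, 138, 139, 144, 181, 236, 252, 253, 254]
volume near x(view) 0.6119 near x(edge) 0.6109 centre x 0.6759 y 0.0357 w 0.0705 [56, 56, 68, 91, 105, 107, 107, 174, 246, 211, 146, 131, 132, 132, 160, 227, 243, 228, 231, 252]
drive near x(view) 0.6188 near x(edge) 0.6282 centre x 0.6842 y -0.0649 w 0.0624 [127, 161, 180, 184, 185, 186, 183, 214, 246, 205, 150, 144, 147, 147, 164, 221, 249, 253, 254, 254]
delay near x(view) 0.6112 near x(edge) 0.6222 centre x 0.6832 y -0.1697 w 0.0778 [104, 111, 114, 115, 130, 161, 205, 245, 201, 145, 141, 144, 144, 144, 144, 151, 198, 243, 253, 254]
front [ 0.59834856 -0.28153918  0.032     ]
front [0.60932789 0.23069912 0.032     ]
j [0.67684288 0.2016753  0.062     ] [[0.6356, 0.1787], [0.6391, 0.2266], [0.7182, 0.2272], [0.7144, 0.1742]]
s [ 0.66758255 -0.25902962  0.064     ] [[0.6067, -0.2807], [0.6081, -0.2403], [0.7285, -0.2324], [0.727, -0.2826]]
```

The order and gaps are good, all about 36 mm. The tuner stands about 4 mm too far back relative to the others, so I'll regrip it and bring it forward.

>>> {"method": "carry_out", "body": {
  "series": [15.6,18.9,-17.5,0,0,0,0.7,15.6,18.9,-17.5,0,0,0,0.7,15.6,18.9,-17.5,0,0,0,0.7,15.6,18.9,-17.5,0,0,0,0.7,15.6,18.9,-17.5,0,0,0,0.7,15.6,18.9,-17.5,0,0,0,0.7,15.6,18.9,-17.5,0,0,0,0.7,15.6,18.9,-17.5,0,0,0,0.7,0,0,0,0,0,0,0.7,0,0,0,0,0,0,0.7,0,0,0,0,0,0,0.7],
  "grip_force": 30
}}

```text
time_s: 31.8
position: [0.6782, 0.1188, 0.1439]
ee_rot: [-0.03, -3.139, 0.001]
contact_force: [-0.2, 0.2, 0.2]
gripper_width: 0.0595
grip_force: 0.0
```

```bash
python3 - <<'E'
from fit2 import *
m=arm.camera_model('wrist');im=snap('wrist','w16.png')
s=arm.get_state();print(s['position'],s['ee_rot'],s['time_s'],s['gripper_width'])
g=cv2.cvtColor(im,cv2.COLOR_RGB2GRAY);print(g[150,200:560:3].tolist())
print('c275',g[100:200:2,275].tolist())
E
```

```text
[0.67870961 0.11867004 0.14544275] [-3.01943182e-02 -3.14113272e+00  8.20311547e-04] 31.85 0.05994536816037499
[124, 218, 88, 88, 90, 89, 91, 91, 93, 88, 92, 91, 91, 94, 90, 94, 137, 182, 182, 184, 190, 190, 187, 191, 194, 190, 193, 196, 197, 202, 199, 204, 201, 201, 166, 89, 96, 91, 91, 91, 91, 90, 93, 94, 91, 90, 92, 93, 91, 99, 102, 106, 105, 105, 105, 108, 107, 106, 104, 107, 108, 105, 105, 110, 107, 104, 108, 105, 104, 94, 58, 52, 52, 53, 47, 48, 46, 46, 44, 45, 42, 38, 41, 38, 37, 36, 31, 32, 36, 34, 30, 30, 29, 32, 31, 30, 28, 29, 30, 31, 34, 29, 25, 28, 30, 29, 30, 31, 29, 34, 30, 29, 31, 32, 29, 32, 29, 29, 29, 86]
c275 [40, 41, 38, 40, 41, 59, 81, 79, 85, 91, 129, 141, 145, 148, 141, 149, 151, 151, 155, 148, 153, 149, 178, 118, 112, 190, 233, 242, 242, 242, 242, 159, 99, 104, 191, 131, 167, 206, 206, 204, 204, 205, 196, 113, 231, 243, 242, 242, 243, 243]
```

>>> {"method": "carry_out", "body": {
  "series": [0,0.5,-30,0,0,0,0.7,0,0,-35,0,0,0,0.7,0,0,-30,0,0,0,0.7,0,0,-13,0,0,0,0.7,0,0,-2,0,0,0,0.7,0,0,0,0,0,0,0.7,0,0,0,0,0,0,0.4,0,0,0,0,0,0,0.4,0,0,0,0,0,0,0.4,0,0,0,0,0,0,0.4,0,0,0,0,0,0,0.4],
  "grip_force": 40
}}

```text
time_s: 32.77
position: [0.6818, 0.1203, 0.0402]
ee_rot: [0.028, 3.134, -0.0]
contact_force: [0.3, -1.6, 6.7]
gripper_width: 0.0344
grip_force: 3.3
```

```bash
python3 - <<'E'
from fit2 import *
C=np.load('C.npy');m=arm.camera_model('wrist')
T=np.eye(4);T[:3,:3]=R.from_rotvec([-.03019,-3.14113,.00082]).as_matrix();T[:3,3]=[.67870961,.11867004,.14544275];m['T']=T@C
a=hit(m,[(275,144.5),(275,150.)],.033);b=hit(m,[(275,110.)],.032);c=hit(m,[(275,150.)],.063);print(a,b,c)
s=arm.get_state();print(s['position'],s['gripper_width'],s['contact_force'])
E
```

```text
[[0.63254006 0.1215917  0.033     ]
 [0.63694705 0.12150869 0.033     ]] [[0.60578553 0.12209823 0.032     ]] [[0.63229284 0.12153246 0.063     ]]
[0.68176056 0.12028066 0.04018307] 0.034391100836608686 [ 0.2751909  -1.64617198  6.6999205 ]
```

The pads closed over the pedal's top edge, at an opening of 34 mm. I'll reopen and go about 3 mm lower.

>>> {"method": "carry_out", "body": {
  "series": [0,0,0,0,0,0,0.7,0,0,0,0,0,0,0.7,0,0,0,0,0,0,0.7,0,0,0,0,0,0,0.7]
}}

```text
time_s: 33.1
position: [0.6784, 0.1205, 0.0351]
ee_rot: [-0.028, -3.141, -0.0]
contact_force: [-0.6, 0.1, 0.0]
gripper_width: 0.0597
grip_force: 0.0
```

```bash
python3 - <<'E'
from fit2 import *
m=arm.camera_model('wrist');im=snap('wrist','w17.png')
s=arm.get_state();print(s['position'],s['ee_rot'],s['time_s'],s['gripper_width'],s['contact_force'])
g=cv2.cvtColor(im,cv2.COLOR_RGB2GRAY)
for r in(200,205):print(r,g[r,210:350:3].tolist())
for c in(250,275,300):print(c,g[160:215:2,c].tolist())
print(g[100:160:2,150].tolist(), hit(m,[(275,190)],.063))
E
```

```text
[0.6783675  0.12045516 0.03496555] [-2.80682337e-02 -3.14062287e+00 -5.10260593e-06] 33.15 0.05968510144598218 [-1.156677   -0.13556432 -1.06169843]
200 [50, 54, 52, 58, 87, 206, 238, 240, 240, 240, 241, 242, 243, 242, 240, 239, 240, 241, 241, 239, 240, 240, 242, 241, 241, 241, 242, 243, 242, 242, 243, 244, 243, 241, 241, 239, 228, 81, 60, 57, 58, 55, 53, 51, 49, 50, 50]
205 [55, 54, 57, 58, 76, 203, 237, 240, 240, 241, 241, 241, 243, 243, 240, 239, 240, 241, 241, 240, 239, 239, 241, 242, 241, 240, 241, 243, 242, 242, 243, 244, 244, 242, 242, 239, 225, 70, 60, 59, 57, 55, 53, 48, 51, 54, 49]
250 [157, 148, 162, 163, 150, 148, 129, 202, 178, 104, 101, 105, 107, 107, 133, 188, 217, 232, 240, 242, 242, 242, 242, 242, 242, 242, 243, 243]
275 [137, 129, 128, 141, 146, 144, 124, 210, 168, 104, 109, 108, 109, 110, 138, 190, 215, 232, 240, 240, 241, 241, 240, 240, 242, 168, 96, 102]
300 [140, 140, 139, 141, 139, 135, 123, 211, 149, 103, 106, 106, 108, 108, 145, 198, 221, 236, 242, 243, 243, 243, 244, 243, 243, 244, 244, 243]
[38, 39, 35, 34, 39, 38, 37, 38, 41, 39, 58, 71, 79, 79, 79, 80, 141, 238, 241, 237, 212, 196, 179, 165, 150, 144, 132, 127, 120, 117] [[0.63316887 0.12277131 0.063     ]]
```

>>> {"method": "carry_out", "body": {
  "series": [0,-1,-2,0,0,0,0.7,0,0,-1.5,0,0,0,0.7,0,0,0,0,0,0,0.7,0,0,0,0,0,0,0.5,0,0,0,0,0,0,0.4,0,0,0,0,0,0,0.4,0,0,0,0,0,0,0.4,0,0,0,0,0,0,0.4],
  "grip_force": 50
}}

```text
time_s: 33.82
position: [0.6787, 0.1194, 0.0319]
ee_rot: [0.028, 3.141, -0.0]
contact_force: [-0.4, -0.6, 0.9]
gripper_width: 0.0405
grip_force: 52.2
```

>>> {"method": "carry_out", "body": {
  "series": [0,0,2.5,0,0,0,0.35,0,0,2.5,0,0,0,0.35,-2,0,0,0,0,-0.002,0.35,-2,0,0,0,0,0,0.35,0,0,0,0,0,0,0.35,0,0,-2.5,0,0,0,0.35,0,0,-1.5,0,0,0,0.35,0,0,-0.8,0,0,0,0.35,0,0,0,0,0,0,0.35,0,0,0,0,0,0,0.35,0,0,0,0,0,0,0.35]
}}

```text
time_s: 34.73
position: [0.6747, 0.1193, 0.032]
ee_rot: [-0.031, -3.141, 0.0]
contact_force: [0.1, -0.6, -2.4]
gripper_width: 0.0404
grip_force: 52.0
```

>>> {"method": "carry_out", "body": {
  "series": [0,0,-0.6,0,0,0,0.35,0,0,0,0,0,0,0.35,0,0,-0.5,0,0,0,0.35,0,0,0,0,0,0,0.35,0,0,0,0,0,0,0.35]
}}

```text
time_s: 35.15
position: [0.6747, 0.1194, 0.0319]
ee_rot: [0.031, 3.141, -0.0]
contact_force: [-2.6, -0.2, 4.1]
gripper_width: 0.0405
grip_force: 52.6
```

>>> {"method": "carry_out", "body": {
  "series": [0,0,0,0,0,0,0.7,0,0,0,0,0,0,0.7,0,0,0,0,0,0,0.7,0,0,0,0,0,0,0.7,0,0,20,0,0,0,0.7,0,0,30,0,0,0,0.7,0,0,35,0,0,0,0.7,0,0,35,0,0,0,0.7,-25,-15,15,0,0,0,0.7,-25,-15,15,0,0,0,0.7,-25,-15,15,0,0,0,0.7,-25,-15,15,0,0,0,0.7,0,-15,15,0,0,0,0.7,0,-15,15,0,0,0,0.7,0,-15,15,0,0,0,0.7,0,-15,15,0,0,0,0.7,0,0,0,0,0,0,0.7,0,0,0,0,0,0,0.7,0,0,0,0,0,0,0.7]
}}

```text
time_s: 36.73
position: [0.5747, -0.0001, 0.2702]
ee_rot: [-0.031, -3.141, -0.001]
contact_force: [-0.4, -0.4, -0.7]
gripper_width: 0.0596
grip_force: 0.0
```

```bash
python3 - <<'E'
from fit2 import *
import pickle
from scipy.ndimage import gaussian_filter1d as gf
m=arm.camera_model('wrist');im=snap('wrist','w18.png');pickle.dump(m,open('w18.pkl','wb'))
s=arm.get_state();print(s['position'],s['ee_rot'],s['time_s'],s['contact_force'])
g=cv2.cvtColor(im,cv2.COLOR_RGB2GRAY).astype(np.float32)
# near-end profile along world x at z=.033 : flange = first strong narrow peak; front edge
for n,y,hl in(('tuner',.12,46.5),('volume',.031,65),('drive',-.067,56),('delay',-.166,61)):
    xs=np.arange(.595,.65,.0005); v=0
    for dy in np.linspace(-.012,.012,13):
        u=proj(m,np.c_[xs+.02*dy,np.full(len(xs),y+dy),np.full(len(xs),.033)]).astype(np.float32)
        v=v+cv2.remap(g,u[:,:1],u[:,1:],1)[:,0]/13
    h=np.where((v[1:-1]>v[:-2])&(v[1:-1]>=v[2:])&(v[1:-1]>185))[0]+1
    e=xs[np.diff(v[:36]).argmax()] if n else 0
    print(n,'peaks',np.round(xs[h],4),v[h].round(), 'front-rise',np.round(xs[np.where(v>55)[0][0]],4),'centre',np.round(xs[h[:1]]+hl/1000,4) if len(h) else '')
for n in('tuner_mid','volume_mid','drive_mid','delay_mid','mug','tape'):
    pass
arm.camera('top'); t=arm.camera_model('top')
for n in('tuner_mid','volume_mid','drive_mid','delay_mid','junction','supply'):
    r=arm.regions_of('top',n)[:2]; print(n,[(round(q['p'],2),np.round(hit(t,q['at'],.063)[0,:2],3)) for q in r])
E
```

```text
[5.74393517e-01 1.37400396e-04 2.69680261e-01] [-3.04672326e-02 -3.13961148e+00 -1.10928174e-03] 36.7833 [-0.7405759   0.2983037   0.10277889]
tuner peaks [0.6305 0.6475] [216. 244.] front-rise 0.605 centre [0.677]
volume peaks [0.6115 0.622  0.627 ] [217. 231. 252.] front-rise 0.6025 centre [0.6765]
drive peaks [0.6185 0.633  0.637 ] [228. 251. 251.] front-rise 0.599 centre [0.6745]
delay peaks [0.61  0.627 0.632] [225. 250. 250.] front-rise 0.5975 centre [0.671]
tuner_mid []
volume_mid []
drive_mid [(0.92, array([ 0.432, -0.576])), (0.85, array([ 0.686, -0.074]))]
delay_mid [(0.8, array([ 0.67 , -0.169])), (0.47, array([ 0.671, -0.265]))]
junction [(0.79, array([0.684, 0.206]))]
supply [(0.96, array([ 0.672, -0.267]))]
```

All four near ends now fit the midline within about 1 mm, and the arm is clear, so I'll hand in.

```bash
python3 -c "
from workcell import arm
print(arm.hand_in())"
```

```text
the job is handed in; nothing more can be done
None
```

The pedals stand in signal order from the junction box to the power supply (tuner, volume, overdrive, delay), each square to the board with its footswitch or heel end to the front. By my camera measurements the gaps are about 36 mm, good to 1–2 mm, and the pedals sit within about 1 mm of the midline. The screwdriver, tape and mug were left alone, and the job was handed in at about 37 s.

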